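# Strip the airbrush manifold and stow the colour cartridges

### The job

Pack up the airbrush station: first shut the air valve by pushing its blue lever fully over, away from you; then unclip every colour cartridge from the manifold by squeezing its red release button and keeping it squeezed while you draw it straight off, and lay each of them, and the two loose ones on the table, flat in an empty pocket of the storage tray, along the pocket, one to a pocket, leaving the one already there. When all are stowed, hold the yellow purge button fully down for a second and let it go; do not disturb the charcoal tin.

Things in the scene. Friction and masses are not known exactly. Their poses are not given: they have to be found in the camera images.
- valve (a joint): air valve lever, a blue toggle 80 mm long on a grey block on top of the air manifold. 0 = open, leaning towards the robot (manifold -x); 1.0 = shut, leaning the other way (manifold +x). It stays where it is left; counts as shut above 0.85
- valve_tip (a point): centre of the blue ball (26 mm across) at the tip of the valve lever; it travels 77 mm from 38 mm in front of the manifold's centre line to 38 mm behind it, 142 mm above the table at both ends and 152 mm at mid-swing; its pivot is on that line, 55 mm left of the manifold's centre and 72 mm above the table; light push, under 3 N
- purge (a joint): yellow round purge push-button (32 mm across) on top of the manifold, right of the lever; spring return, 0 = up, 0.006 m = fully down, which takes 5 N, pressed straight down
- purge_top (a point): centre of the purge button's top face, about 68 mm above the table, 55 mm right of the manifold's centre
- manifold: air manifold, an aluminium block with a dark front plate, 62 x 342 x 50 mm, fixed; origin under its centre; front faces the robot, x points to its back, z up. Three ports at y = +110, 0 and -110 mm; a cartridge fully home lies on the table, axes parallel to the manifold's, its centre at x = -60 mm; drawn off straight along -x it is free after 25 mm
- pocket0 (a point): centre of a pocket's floor (4 mm above the table) in the flat grey storage tray, 256 x 258 mm, fixed, 2 x 3 pockets with black dividers 16 mm wide (8 mm between the two rows) that stand 8 mm above the floor; pocket 116 mm (tray x) by 70 mm (tray y) inside, pocket centres 124 mm and 86 mm apart; axes parallel to the tray's
- pocket1 (a point): centre of a pocket's floor (4 mm above the table) in the flat grey storage tray, 256 x 258 mm, fixed, 2 x 3 pockets with black dividers 16 mm wide (8 mm between the two rows) that stand 8 mm above the floor; pocket 116 mm (tray x) by 70 mm (tray y) inside, pocket centres 124 mm and 86 mm apart; axes parallel to the tray's
- pocket2 (a point): centre of a pocket's floor (4 mm above the table) in the flat grey storage tray, 256 x 258 mm, fixed, 2 x 3 pockets with black dividers 16 mm wide (8 mm between the two rows) that stand 8 mm above the floor; pocket 116 mm (tray x) by 70 mm (tray y) inside, pocket centres 124 mm and 86 mm apart; axes parallel to the tray's
- pocket3 (a point): centre of a pocket's floor (4 mm above the table) in the flat grey storage tray, 256 x 258 mm, fixed, 2 x 3 pockets with black dividers 16 mm wide (8 mm between the two rows) that stand 8 mm above the floor; pocket 116 mm (tray x) by 70 mm (tray y) inside, pocket centres 124 mm and 86 mm apart; axes parallel to the tray's
- pocket4 (a point): centre of a pocket's floor (4 mm above the table) in the flat grey storage tray, 256 x 258 mm, fixed, 2 x 3 pockets with black dividers 16 mm wide (8 mm between the two rows) that stand 8 mm above the floor; pocket 116 mm (tray x) by 70 mm (tray y) inside, pocket centres 124 mm and 86 mm apart; axes parallel to the tray's
- pocket5 (a point): centre of a pocket's floor (4 mm above the table) in the flat grey storage tray, 256 x 258 mm, fixed, 2 x 3 pockets with black dividers 16 mm wide (8 mm between the two rows) that stand 8 mm above the floor; pocket 116 mm (tray x) by 70 mm (tray y) inside, pocket centres 124 mm and 86 mm apart; axes parallel to the tray's
- cart0_mid (a point): centre of a cartridge, band blue, at the start in the left port or absent. All cartridges: white box 80x48x30 mm (x -52..28, y -24..24, z -15..15 about this point; z up, lies on -z), nozzle and hook to x = 52. Red button 24x20 mm on the +y side at x = -22, 10 mm proud (58 mm across); the clipped and loose ones' buttons go in 9 mm: 2.4 N to start, 8 N fully. 0.12 kg. Either end may point either way in a pocket
- cart1_mid (a point): centre of the cartridge with a green band, at the start in the middle port or absent; made like cart0. The hook by the nozzle catches behind the port's plate; squeezed in fully between the fingers, the button at x = -22 mm withdraws it for as long as it is held; gripped elsewhere or weakly, the cartridge stays locked
- cart2_mid (a point): centre of the cartridge with a yellow band, at the start in the right port or absent; made like cart0
- spare0_mid (a point): centre of a loose cartridge with an orange band, lying on the table at the start; made like cart0
- spare1_mid (a point): centre of a loose cartridge with a black band, lying on the table at the start; made like cart0
- stored0_mid (a point): centre of a cartridge that lies in a tray pocket from the start, or is absent; same size as cart0, its button does not move
- stored1_mid (a point): centre of a cartridge that lies in a tray pocket from the start, or is absent; same size as cart0, its button does not move
- stored2_mid (a point): centre of a cartridge that lies in a tray pocket from the start, or is absent; same size as cart0, its button does not move
- stored3_mid (a point): centre of a cartridge that lies in a tray pocket from the start, or is absent; same size as cart0, its button does not move
- stored4_mid (a point): centre of a cartridge that lies in a tray pocket from the start, or is absent; same size as cart0, its button does not move
- stored5_mid (a point): centre of a cartridge that lies in a tray pocket from the start, or is absent; same size as cart0, its button does not move
- charcoal_tin: flat charcoal tin, 50 x 110 x 15 mm, bystander; origin under its centre
Not all that is in view belongs to the job. What is shaped like the part that bears spare0_mid but turquoise is not meant. What is shaped like the part that bears spare1_mid but pink is not meant.

How it is judged (in metres and radians):
On the way, in this order (a step that is already met when the one before it is completed fails the run):
1. the air valve is shut, fully over (value of joint valve above 0.85 rad), for 0.2 s.
2. every cartridge lies in a pocket of the tray ((horizontal distance between cart0_mid and pocket0 below 0.022 m or horizontal distance between cart0_mid and pocket1 below 0.022 m or horizontal distance between cart0_mid and pocket2 below 0.022 m or horizontal distance between cart0_mid and pocket3 below 0.022 m or horizontal distance between cart0_mid and pocket4 below 0.022 m or horizontal distance between cart0_mid and pocket5 below 0.022 m) and height (world z) of each of cart0_mid, cart1_mid, cart2_mid, spare0_mid, spare1_mid, stored0_mid, stored1_mid, stored2_mid, stored3_mid, stored4_mid, stored5_mid below 0.024 m and (angle between cart0_mid's own z axis and vertical below 0.12 rad or angle between cart0_mid's own z axis and vertical above 3.02 rad) and angle between the x axis of each of cart0_mid, cart1_mid, cart2_mid, spare0_mid, spare1_mid, stored0_mid, stored1_mid, stored2_mid, stored3_mid, stored4_mid, stored5_mid and the x axis of pocket0, either way round below 0.35 rad and (horizontal distance between cart1_mid and pocket0 below 0.022 m or horizontal distance between cart1_mid and pocket1 below 0.022 m or horizontal distance between cart1_mid and pocket2 below 0.022 m or horizontal distance between cart1_mid and pocket3 below 0.022 m or horizontal distance between cart1_mid and pocket4 below 0.022 m or horizontal distance between cart1_mid and pocket5 below 0.022 m) and (angle between cart1_mid's own z axis and vertical below 0.12 rad or angle between cart1_mid's own z axis and vertical above 3.02 rad) and (horizontal distance between cart2_mid and pocket0 below 0.022 m or horizontal distance between cart2_mid and pocket1 below 0.022 m or horizontal distance between cart2_mid and pocket2 below 0.022 m or horizontal distance between cart2_mid and pocket3 below 0.022 m or horizontal distance between cart2_mid and pocket4 below 0.022 m or horizontal distance between cart2_mid and pocket5 below 0.022 m) and (angle between cart2_mid's own z axis and vertical below 0.12 rad or angle between cart2_mid's own z axis and vertical above 3.02 rad) and (horizontal distance between spare0_mid and pocket0 below 0.022 m or horizontal distance between spare0_mid and pocket1 below 0.022 m or horizontal distance between spare0_mid and pocket2 below 0.022 m or horizontal distance between spare0_mid and pocket3 below 0.022 m or horizontal distance between spare0_mid and pocket4 below 0.022 m or horizontal distance between spare0_mid and pocket5 below 0.022 m) and (angle between spare0_mid's own z axis and vertical below 0.12 rad or angle between spare0_mid's own z axis and vertical above 3.02 rad) and (horizontal distance between spare1_mid and pocket0 below 0.022 m or horizontal distance between spare1_mid and pocket1 below 0.022 m or horizontal distance between spare1_mid and pocket2 below 0.022 m or horizontal distance between spare1_mid and pocket3 below 0.022 m or horizontal distance between spare1_mid and pocket4 below 0.022 m or horizontal distance between spare1_mid and pocket5 below 0.022 m) and (angle between spare1_mid's own z axis and vertical below 0.12 rad or angle between spare1_mid's own z axis and vertical above 3.02 rad) and (horizontal distance between stored0_mid and pocket0 below 0.022 m or horizontal distance between stored0_mid and pocket1 below 0.022 m or horizontal distance between stored0_mid and pocket2 below 0.022 m or horizontal distance between stored0_mid and pocket3 below 0.022 m or horizontal distance between stored0_mid and pocket4 below 0.022 m or horizontal distance between stored0_mid and pocket5 below 0.022 m) and (angle between stored0_mid's own z axis and vertical below 0.12 rad or angle between stored0_mid's own z axis and vertical above 3.02 rad) and (horizontal distance between stored1_mid and pocket0 below 0.022 m or horizontal distance between stored1_mid and pocket1 below 0.022 m or horizontal distance between stored1_mid and pocket2 below 0.022 m or horizontal distance between stored1_mid and pocket3 below 0.022 m or horizontal distance between stored1_mid and pocket4 below 0.022 m or horizontal distance between stored1_mid and pocket5 below 0.022 m) and (angle between stored1_mid's own z axis and vertical below 0.12 rad or angle between stored1_mid's own z axis and vertical above 3.02 rad) and (horizontal distance between stored2_mid and pocket0 below 0.022 m or horizontal distance between stored2_mid and pocket1 below 0.022 m or horizontal distance between stored2_mid and pocket2 below 0.022 m or horizontal distance between stored2_mid and pocket3 below 0.022 m or horizontal distance between stored2_mid and pocket4 below 0.022 m or horizontal distance between stored2_mid and pocket5 below 0.022 m) and (angle between stored2_mid's own z axis and vertical below 0.12 rad or angle between stored2_mid's own z axis and vertical above 3.02 rad) and (horizontal distance between stored3_mid and pocket0 below 0.022 m or horizontal distance between stored3_mid and pocket1 below 0.022 m or horizontal distance between stored3_mid and pocket2 below 0.022 m or horizontal distance between stored3_mid and pocket3 below 0.022 m or horizontal distance between stored3_mid and pocket4 below 0.022 m or horizontal distance between stored3_mid and pocket5 below 0.022 m) and (angle between stored3_mid's own z axis and vertical below 0.12 rad or angle between stored3_mid's own z axis and vertical above 3.02 rad) and (horizontal distance between stored4_mid and pocket0 below 0.022 m or horizontal distance between stored4_mid and pocket1 below 0.022 m or horizontal distance between stored4_mid and pocket2 below 0.022 m or horizontal distance between stored4_mid and pocket3 below 0.022 m or horizontal distance between stored4_mid and pocket4 below 0.022 m or horizontal distance between stored4_mid and pocket5 below 0.022 m) and (angle between stored4_mid's own z axis and vertical below 0.12 rad or angle between stored4_mid's own z axis and vertical above 3.02 rad) and (horizontal distance between stored5_mid and pocket0 below 0.022 m or horizontal distance between stored5_mid and pocket1 below 0.022 m or horizontal distance between stored5_mid and pocket2 below 0.022 m or horizontal distance between stored5_mid and pocket3 below 0.022 m or horizontal distance between stored5_mid and pocket4 below 0.022 m or horizontal distance between stored5_mid and pocket5 below 0.022 m) and (angle between stored5_mid's own z axis and vertical below 0.12 rad or angle between stored5_mid's own z axis and vertical above 3.02 rad)), for 0.2 s.
3. the purge button is held fully down (value of joint purge above 0.0045 m), for 0.6 s.
At the end, for the whole second after the job is handed in: every cartridge, new and stored, lies flat (within 0.12 rad, either broad face up) on the floor of a pocket, its centre within 22 mm of the pocket's centre and along it within 0.35 rad; the valve is shut (over 0.85 rad) and the purge button is up again (all of step 2 and value of joint valve above 0.85 rad and value of joint purge below 0.002 m); the robot touches nothing.
It fails at once if a cartridge is drawn off its port while the air valve is open (value of joint valve below 0.7 rad and x of any of cart0_mid, cart1_mid, cart2_mid in the frame of manifold below -0.085 m).
It fails at once if the purge button is pressed while a cartridge is still clipped on (value of joint purge above 0.003 m and ((x of cart0_mid in the frame of manifold above -0.075 m and y of cart0_mid in the frame of manifold below 0.15 m) or (x of cart1_mid in the frame of manifold above -0.075 m and y of cart1_mid in the frame of manifold below 0.15 m) or (x of cart2_mid in the frame of manifold above -0.075 m and y of cart2_mid in the frame of manifold below 0.15 m))).
It fails at once if the charcoal tin is disturbed (distance of charcoal_tin from where it was at the start of the episode above 0.04 m).
Of cart0, cart1, cart2 only 2 to 3 are there at a start; the rules pass over those that are not, and their reading is None.
Of stored0, stored1, stored2, stored3, stored4, stored5 only 1 to 1 are there at a start; the rules pass over those that are not, and their reading is None.
At some moment in a run one of spare0, spare1 may be knocked a few centimetres aside while the robot is not near it.
Once in a run the grip may slacken for a moment while it holds something.
It also fails if it takes over 210 s, if anything falls off the work surface, if the arm or the gripper's body presses on something with over 40 N, if the wrist force passes 120 N, or if a joint passes its speed limit or range.

### The arm

A 6-joint arm with a two-finger parallel gripper is mounted at the origin on a cart in front of the work surface, level with it; the furniture and walls round the work are solid. World frame = base frame: x ahead of the robot, y to its left, z up, the work surface at z = 0. Lengths are in mm, angles in rad, forces in N, time in s.
With the tool pointing down it reaches from about 350 to 975 mm from the base axis. Payload 7.1 kg.
Tool frame: the origin (TCP) lies at the very end of the fingers, on their centre line; the grasp point (between the pads) lies 19 mm behind it; z points along the fingers, y is the line along which they close (so a half turn about z gives the same grasp; the last joint's range is limited). The gripper opens to 88 mm and grips with 3 to 60 N. Pads are 20 mm wide; open, the fingers measure 115 mm over their backs; the gripper's body (75 mm by 178 mm) begins 61 mm behind the grasp point.
Start: joints at [-0.019, 0.423, 1.63, -0, 1.089, -0.019], TCP at [624.984, 0.026, 197.775] pointing down, gripper open.
Joint ranges: [-3, 3], [-0.9, 2.11], [0.09, 2.58], [-1.31, 4.45], [0.11, 2.69], [-2.54, 2.54]. Speed limits (rad/s): [2.39, 2.39, 3.01, 3.14, 3.14, 3.14].

### API

Orientations are given as a rotation vector (axis times angle).
In Python, from workcell import ctrl gives the robot as it stands. The module is installed in compiled form; this text tells all that it offers.
- The arm moves only by the shell command python3 -m inch 'ROWS'. ROWS is JSON, a list of rows, each a list of 7 numbers: the shift along the tool's x, y, z scaled (see below), then the turn, a rotation vector about the tool's x, y, z scaled (see below), then the closure, from -1 (fully open) to 1 (shut). In form: [[tx, ty, tz, wx, wy, wz, hand], ...]. A call has 1 to 10 rows; each row is the pose to reach, as a shift and turn from the pose commanded when the call began, along the tool's axes at that moment; what a row does not reach only later rows make up. The controller multiplies each number of a shift by 0.15 m and each number of a turn by pi/4 rad. A row lasts 1/8 s, in which the tool goes at most 62.5 mm and 10.7 degrees, less where a joint would pass 70% of its speed; a pose out of reach is approached as far as the arm can. A call with a number of a shift or a turn outside -1 to 1 is refused whole. A call with a gripper value outside its range is refused whole. The fingers move at their own pace and stop on an object; the grip force is fixed at half the most. Time passes only in rows, so rows that repeat a pose let the fingers close. It gives the time, the measured TCP pose, the force, the opening and the grip force at its end, in the units of the state.
- ctrl.get_obs(): the state, without advancing time (a new reading comes with each control period).
- ctrl.get_image(name): name is "scene" or "side" or "wrist"; returns the picture (420x560x3 uint8, red, green, blue); there is no depth.
- ctrl.camera_params(name): a dict with "vfov" (degrees; the focal length in pixels is half the picture's height over the tangent of half this angle, whatever the lens; pixels are square), "cx", "cy" (the principal point, pixels), "eye" and "attitude" of the camera in the world; the wrist camera has in their place "tool_from_camera" (4x4, takes a point from camera to tool coordinates, whose origin is the TCP and whose axes are the flange's). Camera axes: x right, y up, looking along -z (the intrinsics and any distortion apply to the point x, -y, -z); pixel columns grow to the right and rows downward; lengths in mm; the calibration is good to about 2 mm. A picture is of the moment at which its call begins: read the wrist's pose just before it. camera_params takes no time and is no camera call.
- ctrl.close_job(): hands the job in; it is judged then, once.
The state is a dict: "t": time; "qpos": joint angles; "qvel": joint speeds; "joint_torque": joint torques, N m; "ee_pos": TCP position; "orientation": TCP orientation; "ft_force": force on the tool from outside, world axes, zero at the start; "moment": the same for the moment, N m; "width": finger opening in mm; "grasp_force": force on a finger pad.
Only numpy, scipy, OpenCV 4.12 (cv2) and the standard library are available. Lean on these libraries where they do the work, as an engineer would, in place of code of your own. Each camera call takes 0.05 s, during which the arm holds its last target. There are 200 camera calls.

## Working session

There is one attempt and no reset: what is moved stays moved. The work goes in short steps, Python scripts to look and compute and a shell command to move; the robot and the scene stay as the last step left them, time stands still between calls to the robot, and variables do not carry over. Pictures are saved under pics/ and viewed, at most 14 in all, crops included, and the job is handed in when it is done.

```bash
mkdir -p pics; python3 - <<'E'
from workcell import ctrl
import cv2
print(ctrl.get_obs())
for n in ["scene","side","wrist"]:
    print(n,ctrl.camera_params(n))
    cv2.imwrite(f"pics/{n}0.png",ctrl.get_image(n)[:,:,::-1])
E
```

```text
{'t': 0.0, 'qpos': array([-1.90079612e-02,  4.23774064e-01,  1.63066188e+00, -2.93759139e-05,
        1.08860569e+00, -1.89897204e-02]), 'qvel': array([-0.00039416,  0.00039274,  0.00056983, -0.00098351, -0.00028768,
        0.00041612]), 'joint_torque': array([ 1.28069914e-03, -5.44622147e+01, -2.73670936e+01,  6.42951974e-02,
        2.27214623e-02, -1.51321510e-04]), 'ee_pos': array([6.24425410e+02, 2.29578601e-02, 1.97054463e+02]), 'orientation': array([-2.22072092e+00, -2.22071071e+00,  1.60746311e-03]), 'ft_force': array([0.16033864, 0.24220113, 0.09577829]), 'moment': array([ 0.02636796, -0.06886621, -0.00921477]), 'grasp_force': 0.0, 'width': 87.93071310651048}
scene {'vfov': 50.97868092362141, 'cx': 275.10755134941746, 'cy': 211.36045873533752, 'eye': array([ 117.83097376, -905.99716458, 1096.56261767]), 'attitude': array([ 0.74034458, -0.16981238, -0.47282055])}
side {'vfov': 47.21606629427429, 'cx': 279.10682721228284, 'cy': 214.48109913035833, 'eye': array([ 343.42433204, 1194.55004724,  608.53833767]), 'attitude': array([ 0.11006249, -1.69232163, -2.4578549 ])}
wrist {'vfov': 65.53278735295541, 'cx': 279.50777931404235, 'cy': 206.06314910086004, 'tool_from_camera': array([[-7.57239424e-04,  9.53893816e-01,  3.00143324e-01,
         8.37245161e+01],
       [ 9.99999614e-01,  8.56114756e-04, -1.97916912e-04,
        -5.22815580e-01],
       [-4.45748847e-04,  3.00143058e-01, -9.53894096e-01,
        -1.86393669e+02],
       [ 0.00000000e+00,  0.00000000e+00,  0.00000000e+00,
         1.00000000e+00]])}
```

View pics/scene0.png

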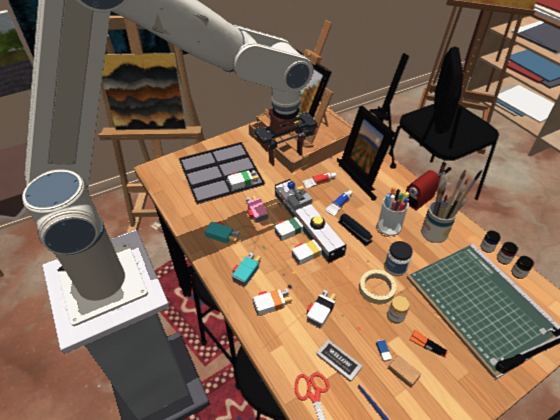

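View pics/side0.png

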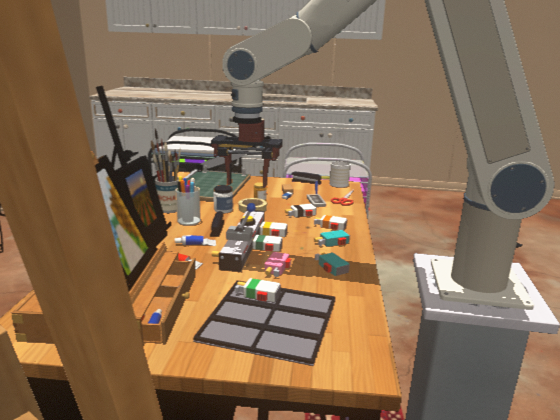

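View pics/wrist0.png

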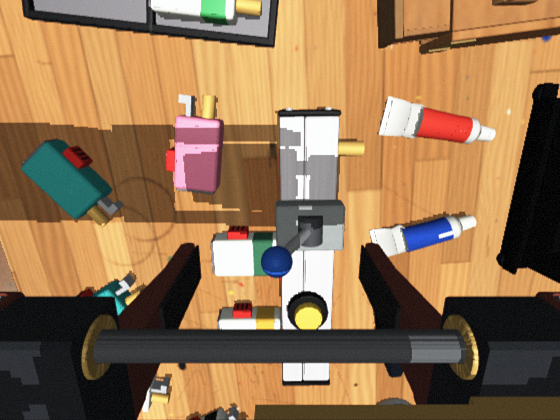

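The scene view shows the manifold with green (middle) and yellow (right) cartridges, and the left port is empty. One green-band cartridge is already in the tray. The orange spare is at scene px (270,301) and the black one at (321,309). Turquoise, teal and pink are decoys, and a dark tin sits behind the manifold at (355,229). The wrist view shows the valve ball at (277,262) and the purge button at (308,317).

```bash
cat > h.py <<'E'
from workcell import ctrl
import numpy as np, cv2
from scipy.spatial.transform import Rotation as R
def cam(n):
    p=ctrl.camera_params(n); f=210/np.tan(np.radians(p["vfov"]/2))
    if n=="wrist":
        o=ctrl.get_obs(); T=p["tool_from_camera"]; W=R.from_rotvec(o["orientation"]).as_matrix()
        return f,p["cx"],p["cy"],W@T[:3,3]+o["ee_pos"],W@T[:3,:3]
    return f,p["cx"],p["cy"],p["eye"],R.from_rotvec(p["attitude"]).as_matrix()
def cast(C,px,z):
    f,cx,cy,e,A=C; px=np.atleast_2d(np.array(px,float))
    d=np.c_[(px[:,0]-cx)/f,-(px[:,1]-cy)/f,-np.ones(len(px))]@A.T
    return e+d*((z-e[2])/d[:,2])[:,None]
def proj(C,P):
    f,cx,cy,e,A=C; c=(np.atleast_2d(P)-e)@A
    return np.c_[cx+f*c[:,0]/-c[:,2],cy+f*c[:,1]/c[:,2]]
def snap(n,name):
    C=cam(n); im=ctrl.get_image(n)[:,:,::-1].copy(); cv2.imwrite(f"pics/{name}.png",im); return C,im
def go(x,y,z,yaw=None):
    """shift units from now to tcp target; yaw = world angle of tool y axis (deg), tool down"""
    o=ctrl.get_obs(); W=R.from_rotvec(o["orientation"])
    s=W.inv().apply(np.array([x,y,z])-o["ee_pos"])/150
    cur=np.degrees(np.arctan2(*W.as_matrix()[[1,0],1]))
    yw=cur if yaw is None else yaw; d=(yw-cur+90)%180-90
    a=np.radians(cur+d); Y=np.array([np.cos(a),np.sin(a),0]); Z=np.array([0,0,-1.]); 
    T=R.from_matrix(np.c_[np.cross(Y,Z),Y,Z])
    w=(W.inv()*T).as_rotvec()/(np.pi/4)
    print("t%.1f"%o["t"],"shift",s.round(3),"turn",w.round(3),"yaw now %.1f"%cur,"w%.1f g%.1f"%(o["width"],o["grasp_force"]))
E
python3 - <<'E'
from h import *
np.set_printoptions(suppress=True,precision=1)
C=cam("wrist")
print("man top",cast(C,[(278,112),(340,112),(283,383),(330,383)],50))
print("ball142",cast(C,(277,262),142),"ball152",cast(C,(277,262),152),"purge",cast(C,(308,317),68))
print("cart corners green",cast(C,[(213,236),(213,275)],30),"yellow",cast(C,[(220,309)],30))
S=cam("scene"); D=cam("side")
print("purge scene",cast(S,(318,222),68),"ball scene",cast(S,(291,186),142),)
print("tray scene",cast(S,[(180,155),(242,144),(265,187),(203,202)],10))
print("spares",cast(S,[(270,301),(321,309)],20), "tin",cast(S,(355,229),15))
E
```

```text
man top [[ 622.5   75.7   50. ]
 [ 683.4   75.7   50. ]
 [ 628.3 -260.9   50. ]
 [ 689.  -260.9   50. ]]
ball142 [[621.9 -40.4 142. ]] ball152 [[622.  -35.2 152. ]] purge [[ 656.2 -147.6   68. ]]
cart corners green [[ 546.1  -64.2   30. ]
 [ 542.9 -115.4   30. ]] yellow [[ 548.7 -163.6   30. ]]
purge scene [[ 652.6 -154.6   68. ]] ball scene [[620.1 -39.5 142. ]]
tray scene [[400.7 438.6  10. ]
 [638.7 383.1  10. ]
 [606.1 120.8  10. ]
 [384.2 158.3  10. ]]
spares [[ 402.2 -307.3   20. ]
 [ 514.3 -397.6   20. ]] tin [[ 768.6 -199.3   15. ]]
```

```bash
python3 - <<'E'
import cv2
im=cv2.imread("pics/scene0.png")[130:350,140:440]
cv2.imwrite("pics/scene0c.png",cv2.resize(im,(800,587),interpolation=cv2.INTER_CUBIC))
E
```

```text
(no output)
```

View pics/scene0c.png

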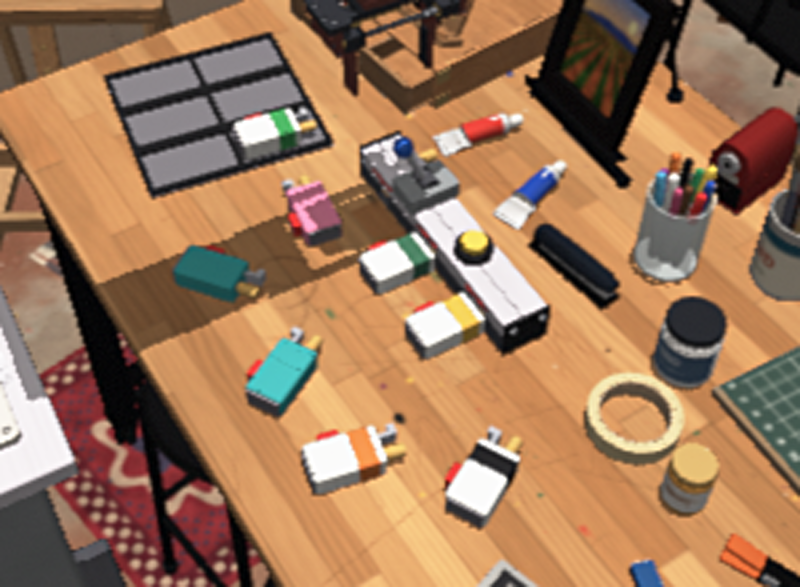

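Valve first. The tin is most likely the flat "WILLOW" box at scene px (340,360), which is well clear.

```bash
python3 -m inch '[[-0.25,-0.33,0,0,0,0,1],[-0.25,-0.33,0,0,0,0,1],[-0.25,-0.33,0.4,0,0,0,1],[-0.25,-0.33,0.5,0,0,0,1],[-0.25,-0.15,0.5,0,0,0,1],[-0.25,0,0.5,0,0,0,1],[-0.25,0.13,0.5,0,0,0,1],[-0.25,0.22,0.5,0,0,0,1],[-0.25,0.29,0.5,0,0,0,1],[-0.25,0.3,0.5,0,0,0,1]]'
```

```text
t: 1.4
ee_pos: [670.6, -37.4, 122.9]
orientation: [2.221, 2.221, 0.001]
ft_force: [-0.8, -0.5, -0.8]
width: 0.5
grasp_force: 0.0
```

```bash
python3 -m inch '[[0,0,0,0,0,0,1],[0,0.02,0,0,0,0,1],[0,0.02,0,0,0,0,1],[0,-0.15,0,0,0,0,1],[0,-0.15,-0.7,0,0,0,-1],[0.4,-0.4,-1,0,0,0,-1],[0.7,-0.7,-1,0,0,0,-1],[0.9,-0.9,-1,0,0,0,-1],[1,-1,-1,0,0,0,-1],[1,-1,-1,0,0,0,-1]]'; python3 - <<'E'
from h import *
snap("wrist","w1"); print(cam("wrist")[3]); C,im=snap("scene","s1"); print(ctrl.get_obs()["ee_pos"])
E
```

```text
t: 2.65
ee_pos: [518.6, 114.1, 273.7]
orientation: [2.218, 2.224, 0.002]
ft_force: [0.5, -0.6, -0.1]
width: 56.8
grasp_force: 0.0
[518.7576073  196.88096462 459.81667945]
[520.3056698  112.58954806 273.15538511]
```

View pics/w1.png

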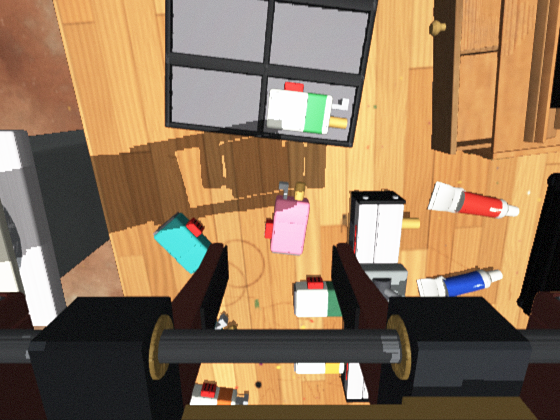

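The wrist view shows the tray's lower edge from (166,127) to (353,146), with the stored cartridge in its lower right pocket. Next I check the valve ball and fit the tray.

```bash
python3 - <<'E'
from h import *
np.set_printoptions(suppress=True,precision=1)
S=cam("scene"); print("expect shut/open",proj(S,[(694,-38,142),(618,-38,142)]))
im=cv2.imread("pics/s1.png"); hsv=cv2.cvtColor(im,cv2.COLOR_BGR2HSV)
m=cv2.inRange(hsv,(108,120,40),(125,255,255)); n,l,st,c=cv2.connectedComponentsWithStats(m)
print([(c[i].round(),st[i,4]) for i in range(1,n) if st[i,4]>15])
C=cam("wrist"); im=cv2.imread("pics/w1.png")
# grey pocket floors
h=cv2.cvtColor(im,cv2.COLOR_BGR2HSV); m=cv2.inRange(h,(100,0,90),(179,45,180)); m[150:]=0; m[:,:160]=0;m[:,385:]=0
n,l,st,c=cv2.connectedComponentsWithStats(m)
for i in range(1,n):
    if st[i,4]>800:
        q=cv2.boxPoints(cv2.minAreaRect(np.argwhere(l==i)[:,::-1].astype(np.float32))); print(st[i],q.round().tolist()); print(cast(C,q,4)[:,:2])
print("outer",cast(C,[(166,127),(353,146),(376,10)],10))
E
```

```text
expect shut/open [[310.9 177.9]
 [290.2 185.9]]
[(array([371., 143.]), np.int32(31)), (array([310., 177.]), np.int32(36)), (array([341., 199.]), np.int32(84)), (array([374., 405.]), np.int32(106))]
[ 172    0   96   63 4768] [[171.0, 59.0], [173.0, -3.0], [267.0, 0.0], [266.0, 62.0]]
[[381.5 250. ]
 [390.6 319.4]
 [505.3 316.6]
 [502.3 246.8]]
[ 269    2   99   72 4087] [[267.0, 63.0], [275.0, 1.0], [368.0, 13.0], [360.0, 75.0]]
[[504.6 245.9]
 [514.8 315.5]
 [629.1 303.1]
 [624.9 232.1]]
[ 172   66   90   62 4159] [[166.0, 121.0], [172.0, 65.0], [263.0, 75.0], [256.0, 131.0]]
[[366.6 173.7]
 [381.9 243.2]
 [498.1 231.2]
 [488.6 160.5]]
outer [[368.  166.1  10. ]
 [620.6 140.8  10. ]
 [637.5 304.6  10. ]]
```

```bash
sed -i 's/d=(yw-cur+90)%180-90/d=(yw-cur+180)%360-180/' h.py; python3 -c "
from h import *
go(574,-93,120,91)"
```

```text
t2.8 shift [-1.371  0.356  1.022] turn [ 1.000e-03  1.000e-03 -2.021e+00] yaw now 0.1 w64.9 g0.0
```

```bash
python3 -m inch '[[-0.3,0.1,0,0,0,-0.22,-1],[-0.6,0.2,0.1,0,0,-0.45,-1],[-0.9,0.3,0.2,0,0,-0.67,-1],[-1,0.35,0.4,0,0,-0.9,-1],[-1,0.35,0.4,0,0,-1,-1]]'; python3 -c "
from h import *
go(574,-93,110,91)"
```

```text
t: 3.38
ee_pos: [571.9, -40.3, 209.7]
orientation: [-1.201, -2.898, 0.003]
ft_force: [-0.4, 0.9, -0.2]
width: 87.7
grasp_force: 0.0
t3.4 shift [-0.26  -0.236  0.664] turn [-0.002 -0.006 -1.022] yaw now 45.0 w87.7 g0.0
```

```bash
python3 -m inch '[[-0.13,-0.12,0.2,0,0,-0.22,-1],[-0.26,-0.236,0.4,0,0,-0.45,-1],[-0.26,-0.236,0.55,0,0,-0.67,-1],[-0.26,-0.236,0.65,0,0,-0.9,-1],[-0.26,-0.236,0.664,0,0,-1,-1],[-0.26,-0.236,0.664,0,0,-1,-1]]'; python3 - <<'E'
from h import *
C,im=snap("wrist","w2"); go(574,-93,12,91)
print(proj(C,[(574,-93,30),(574,-59,15)]))
E
```

```text
t: 4.12
ee_pos: [575.1, -91.4, 112.2]
orientation: [-0.004, -3.14, -0.0]
ft_force: [0.0, 0.2, -0.1]
width: 88.1
grasp_force: 0.0
t4.2 shift [ 0.008 -0.012  0.671] turn [-0.    -0.001 -0.026] yaw now 89.8 w87.8 g0.0
[[276.65002015 203.53759459]
 [314.36964255 198.59298809]]
```

View pics/w2.png

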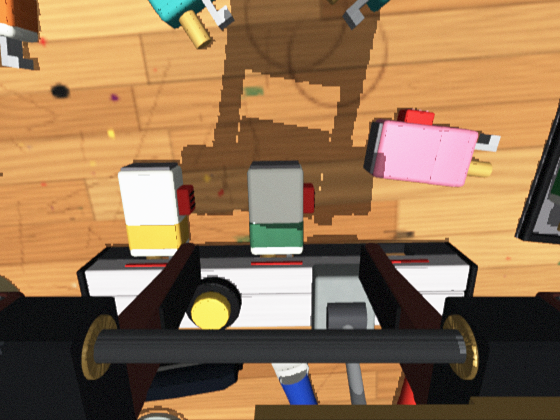

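The green cartridge's top spans columns 250–302 and its button is at (309,198), which matches the predicted (276.6, 198.6) to within 1 mm or so. Descending to grip.

```bash
python3 -m inch '[[0.008,-0.008,0.3,0,0,-0.02,-1],[0.008,-0.008,0.55,0,0,-0.02,-1],[0.008,-0.008,0.66,0,0,-0.02,-1],[0.008,-0.008,0.66,0,0,-0.02,0],[0.008,-0.008,0.66,0,0,-0.02,1],[0.008,-0.008,0.66,0,0,-0.02,1],[0.008,-0.008,0.66,0,0,-0.02,1],[0.008,-0.008,0.66,0,0,-0.02,1],[0.008,-0.008,0.66,0,0,-0.02,1]]'; 
```

```text
t: 5.3
ee_pos: [573.9, -91.3, 14.3]
orientation: [-0.025, 3.141, -0.0]
ft_force: [0.4, 0.5, -0.7]
width: 31.2
grasp_force: 0.0
```

```bash
python3 - <<'E'
from h import *
print(ctrl.get_obs()["width"]); C,im=snap("wrist","w3"); D,a=snap("side","d3")
b=cv2.resize(a[180:290,180:330],(600,440)); cv2.imwrite("pics/w3c.png",np.hstack([cv2.resize(im,(400,300)),cv2.resize(b,(400,300))]))
E
```

```text
31.23440480747218
```

View pics/w3c.png

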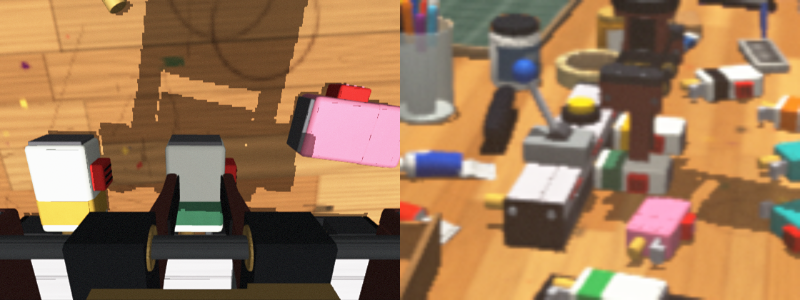

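```bash
python3 - <<'E'
from h import *
np.set_printoptions(suppress=True,precision=0)
C=cam("wrist");D=cam("side"); o=ctrl.get_obs(); print(o["ee_pos"],o["qpos"])
for z in (14,33,50): print(z, proj(C,[(574,-91-15,z),(574,-91+15,z)])*[400/560,300/420], (proj(D,[(574,-91+15,z),(574,-67,15)])-[180,180])*[400/150,300/110]+[400,0])
E
```

```text
[574. -91.  14.] [-0.  1.  2. -0.  1. -2.]
14 [[182. 174.]
 [216. 174.]] [[638. 178.]
 [637. 181.]]
33 [[180. 184.]
 [218. 184.]] [[639. 162.]
 [637. 181.]]
50 [[178. 194.]
 [220. 195.]] [[639. 147.]
 [637. 181.]]
```

```bash
python3 - <<'E'
from h import *
np.set_printoptions(suppress=True,precision=0)
P=[(544,-67,30),(544,-115,30),(544,-67,0),(544,-115,0),(546,-177,30),(546,-225,30),(574,-59,15)]
for n,tcp in (("w2",(575.1,-91.4,112.2)),("w3",(574,-91.3,14.3))):
    im=cv2.imread(f"pics/{n}.png"); h=cv2.cvtColor(im,cv2.COLOR_BGR2HSV)
    m=cv2.inRange(h,(0,0,130),(179,40,255))
    n_,l,st,c=cv2.connectedComponentsWithStats(m)
    print(n,[st[i].tolist() for i in range(1,n_) if st[i,4]>800])
    r=cv2.inRange(h,(0,180,80),(6,255,255))|cv2.inRange(h,(174,180,80),(180,255,255)); n_,l,st,c=cv2.connectedComponentsWithStats(r)
    print("red",[(c[i],st[i].tolist()) for i in range(1,n_) if st[i,4]>150])
    f,cx,cy,e,A=cam("wrist"); e0=e-ctrl.get_obs()["ee_pos"]
    for dz in (0,20): print(dz,proj((f,cx,cy,e0+np.array(tcp)+[0,0,dz],A),P).tolist())
E
```

```text
w2 [[118, 168, 61, 57, 3065], [248, 169, 55, 55, 2895], [395, 265, 74, 51, 2083], [201, 267, 111, 60, 4706], [85, 269, 77, 47, 1905], [315, 277, 64, 52, 1725]]
red [(array([419., 117.]), [404, 109, 31, 16, 355]), (array([308., 198.]), [304, 183, 11, 30, 289]), (array([184., 199.]), [177, 185, 16, 30, 349]), (array([407., 395.]), [400, 380, 16, 25, 241])]
0 [[308.36202486085483, 169.4415488098221], [250.76262514294447, 168.58652409178165], [305.626099857606, 163.14864495474694], [253.51192375229286, 162.37087754716617], [176.4297254920345, 169.85256649516174], [118.76321066686612, 168.99829013139492], [314.428089728488, 199.09861474093597]]
20 [[306.47829871694285, 165.10878840928], [252.6556005676885, 164.3068630473813], [304.0742755179935, 159.57929222850245], [255.0711622630186, 158.8457328326308], [183.19031643501012, 165.49498785338102], [129.30901098954607, 164.6937188429091], [312.3161870284459, 193.28810899295448]]
w3 [[35, 199, 96, 83, 6766], [232, 204, 83, 78, 5331], [43, 363, 59, 57, 2603], [228, 363, 98, 42, 3931], [463, 363, 54, 57, 2372]]
red [(array([495., 130.]), [472, 119, 48, 24, 852]), (array([138., 244.]), [126, 221, 28, 46, 791]), (array([323., 235.]), [315, 221, 16, 34, 341])]
0 [[323.09603128621023, 205.92010372916369], [235.52339138799067, 204.6607661007165], [317.10183704934053, 191.77589315667694], [241.60983708270606, 190.67670619873678], [122.59128259947553, 206.51583649499574], [34.86360793372182, 205.2581637315628], [330.25187184221636, 245.0096326351851]]
20 [[318.9073877064402, 196.03636381947712], [239.77669661899486, 194.88848222354184], [313.9467290256741, 184.33093717056832], [244.81274750871384, 183.31778220523805], [137.71050277044975, 196.58180944177823], [58.45320291325382, 195.43530157303582], [325.88834735678563, 232.79953149321304]]
```

```bash
python3 -m inch '[[0,0,0,0,0,0,1],[0,0,0,0,0,0,1],[0,0,0,0,0,0,1]]'; python3 - <<'E'
from h import *
S,a=snap("scene","s4"); D,b=snap("side","d4")
print(ctrl.get_obs()["width"])
A=cv2.resize(a[170:280,240:350],(400,400)); B=cv2.resize(b[200:270,210:300],(514,400))[:,:400]
cv2.imwrite("pics/x4.png",np.hstack([A,B]))
E
```

```text
t: 5.78
ee_pos: [573.8, -91.3, 14.1]
orientation: [0.025, -3.141, -0.0]
ft_force: [-0.9, -0.2, 0.6]
width: 0.5
grasp_force: 0.0
0.46416161827778
```

View pics/x4.png

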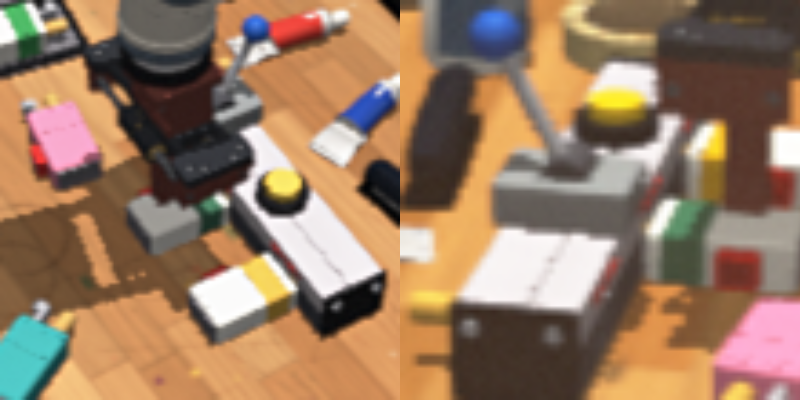

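```bash
python3 -m inch '[[0,0,-0.3,0,0,0,1],[0,0,-0.6,0,0,0,1],[0,0,-0.7,0,0,0,0]]'; python3 - <<'E'
from h import *
np.set_printoptions(suppress=True,precision=1)
out=[]
o=ctrl.get_obs()["ee_pos"]; print(o)
for n in("side","scene"):
    C,a=snap(n,n+"5"); 
    p=proj(C,[o,o+[0,0,19],o+[0,0,38]]); print(p)
    c=p[1].round().astype(int); 
    b=cv2.resize(a[c[1]-30:c[1]+30,c[0]-40:c[0]+40],(400,300))
    for q in p: cv2.drawMarker(b,tuple(((q-c+[40,30])*5).astype(int).tolist()),(0,255,0),0,12)
    out.append(b)
cv2.imwrite("pics/x5.png",np.hstack(out))
E
```

```text
t: 6.25
ee_pos: [575.4, -91.6, 121.8]
orientation: [-0.025, 3.137, -0.001]
ft_force: [0.4, -0.2, -0.6]
width: 6.9
grasp_force: 0.0
[575.4 -91.6 121.8]
[[270.6 209.2]
 [270.8 203.1]
 [270.9 196.8]]
[[286.6 206. ]
 [286.6 201.6]
 [286.6 197.2]]
```

View pics/x5.png

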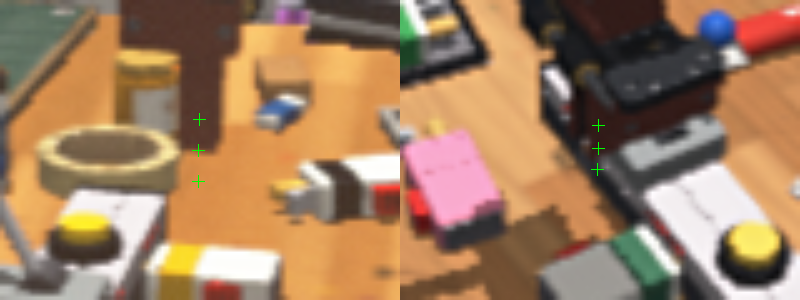

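Markers on the pictures show that the fingers really end about 19 mm above the reported TCP. The fingers had closed above the green cartridge without touching it. I'll go down again open, in careful steps, watching the force.

```bash
python3 -m inch '[[0,0,0,0,0,0,-1],[0,0,0,0,0,0,-1],[0,0,0,0,0,0,-1],[0,0,0,0,0,0,-1],[0,0,0,0,0,0,-1],[0,0,0,0,0,0,-1],[0.01,0,0.35,0,0,0,-1],[0.01,0,0.65,0,0,0,-1],[0.01,0,0.79,0,0,0,-1],[0.01,0,0.79,0,0,0,-1]]';  python3 -m inch '[[0,0,0.02,0,0,0,-1],[0,0,0.04,0,0,0,-1],[0,0,0.04,0,0,0,-1]]'
```

```text
t: 7.6
ee_pos: [571.0, -91.0, -0.9]
orientation: [0.025, -3.138, -0.001]
ft_force: [-0.4, 0.3, 0.4]
width: 87.4
grasp_force: 0.0
t: 7.98
ee_pos: [572.7, -91.4, -4.7]
orientation: [-0.025, 3.14, -0.0]
ft_force: [0.1, 0.2, 0.3]
width: 87.7
grasp_force: 0.0
```

```bash
python3 -m inch '[[-0.007,0,0,0,0,0,1],[-0.007,0,0,0,0,0,1],[-0.007,0,0,0,0,0,1],[-0.007,0,0,0,0,0,1],[-0.007,0,0,0,0,0,1],[-0.007,0,0,0,0,0,1],[-0.007,0,0,0,0,0,1]]'
```

```text
t: 8.85
ee_pos: [573.5, -91.5, -5.0]
orientation: [-0.025, 3.141, -0.0]
ft_force: [-0.7, -1.9, 5.6]
width: 47.7
grasp_force: 30.0
```

Gripped at 47.7 mm with 30 N, so the button is fully in. Drawing it off.

```bash
python3 -m inch '[[0.05,0,0,0,0,0,1],[0.12,0,0,0,0,0,1],[0.2,0,0,0,0,0,1],[0.3,0,0,0,0,0,1],[0.4,0,0,0,0,0,1],[0.4,0,-0.2,0,0,0,1],[0.4,0,-0.5,0,0,0,1],[0.4,0,-0.6,0,0,0,1]]'; python3 -c "
from h import *
L=np.array([437,202.5]);ex=np.array([.995,-.0995]);ey=np.array([.0995,.995])
for n,P in dict(UR=L+124*ex+172*ey,MR=L+124*ex+86*ey,UL=L+172*ey,ML=L+86*ey).items():
  q=P-22*ex; print(n,P,q); go(*q,90,90-5.7)"
```

```text
t: 9.85
ee_pos: [512.1, -92.1, 85.8]
orientation: [0.025, -3.141, -0.0]
ft_force: [0.5, 0.2, -1.8]
width: 47.9
grasp_force: 30.0
UR [577.494 361.302] [555.604 363.491]
t9.8 shift [-0.338  3.032 -0.028] turn [ 0.    -0.001  0.147] yaw now 90.9 w47.9 g30.0
MR [568.937 275.732] [547.047 277.921]
t9.8 shift [-0.272  2.463 -0.028] turn [ 0.    -0.001  0.147] yaw now 90.9 w47.9 g30.0
UL [454.114 373.64 ] [432.224 375.829]
t9.8 shift [ 0.483  3.127 -0.028] turn [ 0.    -0.001  0.147] yaw now 90.9 w47.9 g30.0
ML [445.557 288.07 ] [423.667 290.259]
t9.8 shift [ 0.549  2.558 -0.028] turn [ 0.    -0.001  0.147] yaw now 90.9 w47.9 g30.0
```

```bash
python3 -m inch '[[0,0.35,-0.3,0,0,0.05,1],[0,0.7,-0.5,0,0,0.1,1],[0,1,-0.5,0,0,0.147,1]]';  python3 -m inch '[[0,0.4,0,0,0,0,1],[0,0.8,0,0,0,0,1],[0,1,0,0,0,0,1]]'; python3 -m inch '[[0.1,0.35,0,0,0,0,1],[0.1,0.35,0,0,0,0,1]]'; python3 - <<'E'
from h import *
np.set_printoptions(suppress=True,precision=1)
C,im=snap("wrist","w6")
h=cv2.cvtColor(im,cv2.COLOR_BGR2HSV); m=cv2.inRange(h,(100,0,90),(179,45,190)); m=cv2.morphologyEx(m,cv2.MORPH_OPEN,np.ones((5,5)))
n,l,st,c=cv2.connectedComponentsWithStats(m)
for i in range(1,n):
    if st[i,4]>1500:
        q=cv2.boxPoints(cv2.minAreaRect(np.argwhere(l==i)[:,::-1].astype(np.float32))); w=cast(C,q,4)[:,:2]
        print(st[i],w.mean(0),[np.linalg.norm(w[k]-w[k-1]).round() for k in (0,1)])
L=np.array([437,202.5]);ex=np.array([.995,-.0995]);ey=np.array([.0995,.995])
for a in (0,1):
  for b in (0,1,2): p=proj(C,[*(L+124*a*ex+86*b*ey),4])[0]; cv2.drawMarker(im,tuple(p.astype(int).tolist()),(0,255,0),0,14)
cv2.imwrite("pics/w6m.png",im)
E
```

```text
t: 10.22
ee_pos: [510.5, 59.1, 160.6]
orientation: [0.159, 3.137, 0.0]
ft_force: [1.4, 0.2, -1.5]
width: 47.6
grasp_force: 30.0
t: 10.6
ee_pos: [524.0, 209.1, 157.9]
orientation: [-0.153, -3.135, 0.002]
ft_force: [0.5, -0.4, -0.9]
width: 48.2
grasp_force: 30.0
t: 10.85
ee_pos: [513.8, 262.8, 157.8]
orientation: [-0.15, -3.135, 0.002]
ft_force: [-0.3, -0.3, -0.7]
width: 47.7
grasp_force: 30.0
[ 173   51   61   49 1529] [392.2 198.8] [np.float64(58.0), np.float64(36.0)]
```

View pics/w6m.png

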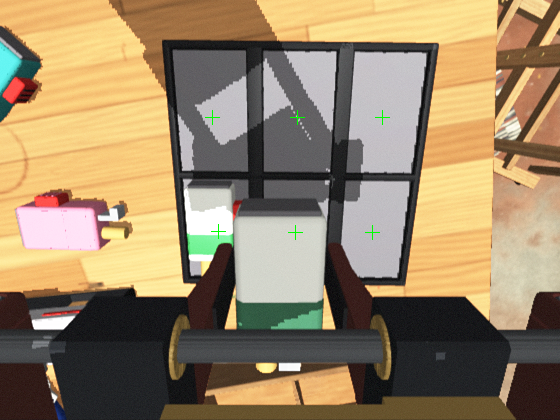

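The tray view shows outer corners at about (164,41), (437,44), (405,284) and (183,282). My pocket markers sit near the pocket centres. I refine the fit from those corners.

```bash
python3 - <<'E'
from h import *
np.set_printoptions(suppress=True,precision=1)
C=cam("wrist"); q=cast(C,[(164,41),(437,44),(405,284),(183,282)],12)[:,:2]
print(q,[np.linalg.norm(q[k]-q[k-1]) for k in range(4)]); c=q.mean(0)
ex=(q[3]-q[0]+q[2]-q[1]); ex/=np.linalg.norm(ex); ey=np.array([-ex[1],ex[0]]); print(c,np.degrees(np.arctan2(ex[1],ex[0])))
for a in (0,1):
  for b in (0,1,2): print("LR"[a],b,c+(a-.5)*124*ex+(b-1)*86*ey)
P=c+62*ex+86*ey-22*ex; print(P); go(*P,80,84.3)
E
```

```text
[[365.7 169. ]
 [392.8 419.6]
 [642.3 394.3]
 [615.2 140.1]] [np.float64(251.14771332233263), np.float64(252.02462218441326), np.float64(250.73626607978593), np.float64(255.6758519427903)]
[504.  280.8] -6.199136659592755
L 0 [433.1 202. ]
L 1 [442.4 287.4]
L 2 [451.6 372.9]
R 0 [556.3 188.6]
R 1 [565.6 274.1]
R 2 [574.9 359.6]
[553.  361.9]
t10.9 shift [-0.2  0.7  0.5] turn [-0. -0.  0.] yaw now 84.5 w47.8 g30.0
```

```bash
python3 -m inch '[[-0.1,0.35,0,0,0,0,1],[-0.2,0.65,0.05,0,0,0,1],[-0.22,0.67,0.3,0,0,0,1],[-0.22,0.67,0.5,0,0,0,1],[-0.22,0.67,0.5,0,0,0,1]]'; python3 -c "
from h import *
go(553,361.9,0.5,83.8)"
```

```text
t: 11.52
ee_pos: [556.7, 354.4, 81.1]
orientation: [-0.158, -3.131, 0.007]
ft_force: [-0.4, -0.5, -0.5]
width: 47.9
grasp_force: 30.0
t11.5 shift [0.026 0.05  0.537] turn [-0.006 -0.008  0.009] yaw now 84.2 w47.9 g30.0
```

```bash
python3 -m inch '[[0.02,0.04,0.2,0,0,0.009,1],[0.02,0.045,0.4,0,0,0.009,1],[0.02,0.045,0.4,0,0,0.009,1]]'; python3 -c "
from h import *
go(553,361.9,0.5,83.8)"
```

```text
t: 11.9
ee_pos: [555.7, 362.8, 23.6]
orientation: [-0.169, -3.134, 0.004]
ft_force: [-1.0, 0.6, -0.9]
width: 47.8
grasp_force: 30.0
t11.9 shift [ 0.017 -0.007  0.154] turn [-0.003 -0.004  0.001] yaw now 83.8 w47.8 g30.0
```

```bash
python3 -m inch '[[0.015,-0.005,0.08,0,0,0,1],[0.015,-0.005,0.15,0,0,0,1],[0.015,-0.005,0.155,0,0,0,1],[0.015,-0.005,0.155,0,0,0,-0.5],[0.015,-0.005,0.155,0,0,0,-0.5],[0.015,-0.005,0.155,0,0,0,-0.5],[0.015,-0.005,-0.2,0,0,0,-0.5],[0.015,-0.005,-0.5,0,0,0,-0.5]]'; python3 - <<'E'
from h import *
C,im=snap("wrist","w7"); go(576,-203,110,91)
print(ctrl.get_obs()["width"])
E
```

```text
t: 12.9
ee_pos: [554.6, 364.0, 101.0]
orientation: [-0.168, -3.137, 0.0]
ft_force: [-0.7, -0.4, 0.2]
width: 65.8
grasp_force: 0.0
t12.9 shift [-0.525 -3.759 -0.033] turn [ 0.007  0.01  -0.158] yaw now 83.9 w65.6 g0.0
65.56491188020047
```

View pics/w7.png

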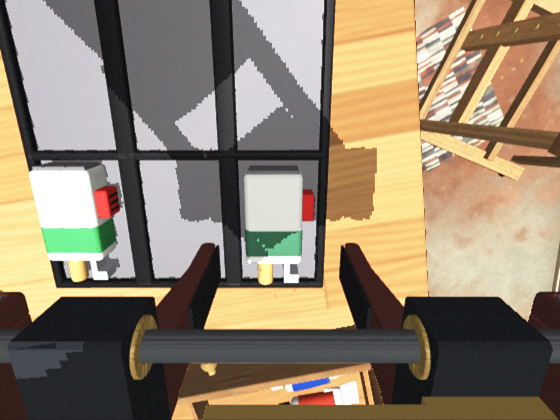

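Green is seated in the upper right pocket. Going to yellow.

```bash
python3 -m inch '[[0,-0.35,-0.2,0,0,0,-1],[0,-0.7,-0.2,0,0,0,-1],[0,-1,-0.2,0,0,-0.158,-1]]' >/dev/null; python3 -m inch '[[0,-0.4,0,0,0,0,-1],[0,-0.8,0,0,0,0,-1],[0,-1,0,0,0,0,-1]]' >/dev/null;  python3 -m inch '[[0,-0.4,0,0,0,0,-1],[0,-0.8,0,0,0,0,-1],[0,-1,0,0,0,0,-1],[0,-1,0,0,0,0,-1]]'; python3 -c "
from h import *
go(575.5,-202,110,91)"
```

```text
t: 14.2
ee_pos: [543.9, -87.1, 129.9]
orientation: [-0.022, 3.141, -0.0]
ft_force: [-0.1, 0.1, 0.2]
width: 88.0
grasp_force: 0.0
t14.2 shift [-0.2   -0.769  0.133] turn [-0.     0.001 -0.004] yaw now 90.8 w88.0 g0.0
```

```bash
python3 -m inch '[[-0.1,-0.4,0,0,0,0,-1],[-0.2,-0.77,0.1,0,0,0,-1],[-0.2,-0.77,0.133,0,0,0,-1],[-0.2,-0.77,0.133,0,0,0,-1]]'; python3 - <<'E'
from h import *
np.set_printoptions(suppress=True,precision=1)
C,im=snap("wrist","w8"); h=cv2.cvtColor(im,cv2.COLOR_BGR2HSV)
r=cv2.inRange(h,(0,180,80),(6,255,255))|cv2.inRange(h,(174,180,80),(180,255,255)); n_,l,st,c=cv2.connectedComponentsWithStats(r)
for i in range(1,n_):
    if st[i,4]>150: print("red",c[i],st[i],cast(C,c[i],20))
m=cv2.inRange(h,(0,0,150),(179,40,255)); n_,l,st,c=cv2.connectedComponentsWithStats(m)
for i in range(1,n_):
    if st[i,4]>1000: print("white",st[i],cast(C,[st[i,:2],st[i,:2]+[st[i,2],0]],30)[:,:2].tolist())
go(575.5,-202,-5,91)
E
```

```text
t: 14.7
ee_pos: [575.0, -198.8, 109.0]
orientation: [0.027, -3.14, -0.002]
ft_force: [-1.0, -0.3, 0.3]
width: 87.7
grasp_force: 0.0
red [55.4 97.3] [ 39  82  40  32 544] [[ 490.  -378.8   20. ]]
red [549.3 122. ] [538 115  22  15 258] [[502.5  22.1  20. ]]
red [305.7 201.3] [301 186  11  31 311] [[ 573.5 -174.8   20. ]]
red [272.1 266. ] [247 265  51   3 152] [[ 637.4 -203.7   20. ]]
white [  95    9   65   56 1141] [[429.3272435031833, -332.60322966891806], [428.53824293167554, -286.0182287683112]]
white [   0   68   60   83 3096] [[469.7762149384959, -410.018137629291], [469.01671159242517, -364.88700780822865]]
white [ 247  172   53   54 2753] [[546.1403737985144, -225.18911919561518], [545.4135112581652, -181.4276707726764]]
white [ 208  271  173   58 6783] [[638.1036689222037, -261.8315573241679], [635.5301501692256, -104.50399009427464]]
white [ 453  272  107   25 1864] [[635.4734003959841, -38.807629705429804], [633.8786328177777, 58.702420355531615]]
t14.8 shift [-0.  -0.   0.8] turn [ 0. -0.  0.] yaw now 91.1 w88.1 g0.0
```

```bash
python3 -m inch '[[0.005,-0.01,0.35,0,0,0,-1],[0.005,-0.01,0.65,0,0,0,-1],[0.005,-0.01,0.765,0,0,0,-1],[0.005,-0.01,0.765,0,0,0,1],[0.005,-0.01,0.765,0,0,0,1],[0.005,-0.01,0.765,0,0,0,1],[0.005,-0.01,0.765,0,0,0,1],[0.005,-0.01,0.765,0,0,0,1],[0.005,-0.01,0.765,0,0,0,1],[0.005,-0.01,0.765,0,0,0,1]]'
```

```text
t: 16.0
ee_pos: [576.2, -202.7, -3.3]
orientation: [-0.027, 3.139, -0.003]
ft_force: [-0.8, -3.1, 10.4]
width: 48.1
grasp_force: 30.0
```

```bash
python3 -m inch '[[0.05,0,0,0,0,0,1],[0.12,0,0,0,0,0,1],[0.2,0,0,0,0,0,1],[0.3,0,0,0,0,0,1],[0.4,0,0,0,0,0,1],[0.4,0,-0.2,0,0,0,1],[0.4,0,-0.5,0,0,0,1],[0.4,0.1,-0.9,0,0,0,1],[0.4,0.5,-1,0,0,0,1]]'; python3 -c "
from h import *
P=np.array([452,373])-22.5*np.array([.994,-.107]); print(P);go(*P,90,83.8)"
```

```text
t: 17.12
ee_pos: [516.6, -129.4, 149.2]
orientation: [-0.021, 3.134, -0.004]
ft_force: [1.6, 1.4, -1.2]
width: 47.9
grasp_force: 30.0
[429.635  375.4075]
t17.1 shift [0.538 3.374 0.382] turn [-0.002  0.01   0.155] yaw now 90.8 w47.9 g30.0
```

```bash
python3 -m inch '[[0.05,0.4,0,0,0,0,1],[0.1,0.8,0,0,0,0.1,1],[0.2,1,0,0,0,0.155,1],[0.2,1,0,0,0,0.155,1]]' >/dev/null; python3 -m inch '[[0.1,0.4,0,0,0,0,1],[0.2,0.8,0,0,0,0,1],[0.3,1,0,0,0,0,1],[0.3,1,0,0,0,0,1]]' ; python3 -c "
from h import *
P=np.array([452,373])-22.5*np.array([.994,-.107]); go(*P,40,83.8)"
```

```text
t: 18.12
ee_pos: [451.9, 176.6, 145.0]
orientation: [0.159, 3.137, 0.0]
ft_force: [0.7, -1.1, -0.0]
width: 47.6
grasp_force: 30.0
t18.1 shift [0.282 1.304 0.7  ] turn [0.    0.    0.009] yaw now 84.2 w47.6 g30.0
```

```bash
python3 -m inch '[[0.1,0.4,0,0,0,0,1],[0.2,0.8,0,0,0,0,1],[0.282,1,0,0,0,0.009,1],[0.282,1,0,0,0,0.009,1]]' >/dev/null; python3 -m inch '[[0,0.304,0,0,0,0,1],[0,0.304,0.3,0,0,0,1],[0,0.304,0.6,0,0,0,1],[0,0.304,0.7,0,0,0,1],[0,0.304,0.7,0,0,0,1]]' ; python3 -c "
from h import *
P=np.array([452,373])-22.5*np.array([.994,-.107]); go(*P,1.5,83.8)"
```

```text
t: 19.25
ee_pos: [431.0, 373.1, 39.6]
orientation: [-0.177, -3.135, 0.002]
ft_force: [-0.1, 0.9, -1.0]
width: 47.9
grasp_force: 30.0
t19.2 shift [0.011 0.015 0.254] turn [-0.002 -0.002 -0.006] yaw now 83.5 w47.9 g30.0
```

```bash
python3 -m inch '[[0.01,0.012,0.1,0,0,0,1],[0.01,0.012,0.2,0,0,0,1],[0.01,0.012,0.255,0,0,0,1],[0.01,0.012,0.255,0,0,0,-0.5],[0.01,0.012,0.255,0,0,0,-0.5],[0.01,0.012,0.255,0,0,0,-0.5],[0.01,0.012,0,0,0,0,-0.5],[0.01,0.012,-0.4,0,0,0,-1],[0.01,0.012,-0.7,0,0,0,-1]]'; python3 - <<'E'
from h import *
C,im=snap("wrist","w9"); 
E
```

```text
t: 20.38
ee_pos: [429.7, 376.9, 147.5]
orientation: [0.175, 3.135, 0.002]
ft_force: [0.8, 1.2, -0.3]
width: 82.6
grasp_force: 0.0
```

View pics/w9.png

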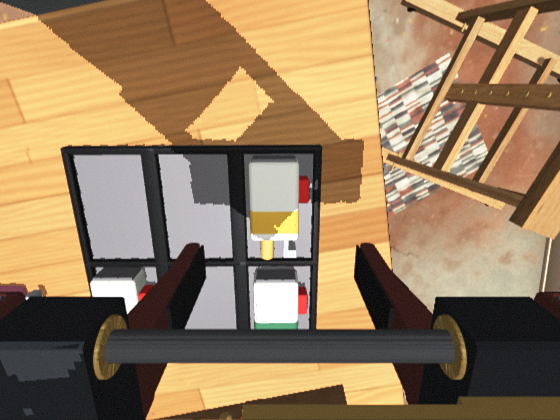

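```bash
python3 - <<'E'
from h import *
np.set_printoptions(suppress=True,precision=1)
im=cv2.imread("pics/w9.png"); C=cam("wrist"); h=cv2.cvtColor(im,cv2.COLOR_BGR2HSV)
S,a=snap("scene","s9"); hs=cv2.cvtColor(a,cv2.COLOR_BGR2HSV)
r=cv2.inRange(hs,(5,200,150),(16,255,255)); n,l,st,c=cv2.connectedComponentsWithStats(r)
for i in range(1,n):
    if st[i,4]>25: print("orange",c[i],st[i],cast(S,c[i],25))
w=cv2.inRange(hs,(0,0,170),(179,40,255)); w[:,:200]=0;w[:280]=0
n,l,st,c=cv2.connectedComponentsWithStats(w)
for i in range(1,n):
    if st[i,4]>100: print("white",c[i],st[i],cast(S,c[i],25))
go(450,-300,250,45)
E
```

```text
white [533.9 303.6] [507 280  53  49 201] [[1035.7 -666.3   25. ]]
white [263.5 301.3] [254 293  20  18 257] [[ 384.5 -302.3   25. ]]
white [318.2 312.2] [307 302  23  21 287] [[ 500.6 -404.7   25. ]]
white [339.8 360.7] [317 340  45  40 278] [[ 475.1 -548.1   25. ]]
white [318.9 410.7] [314 402  11  18 114] [[ 364.4 -626.2   25. ]]
t20.5 shift [-0.6 -4.5 -0.7] turn [0.  0.  0.9] yaw now 83.6 w86.8 g0.0
```

Yellow is seated. On to the spares.

```bash
python3 -m inch '[[0,-0.4,-0.1,0,0,0,-1],[0,-0.8,-0.2,0,0,0,-1],[0,-1,-0.2,0,0,0,-1],[0,-1,-0.2,0,0,0,-1]]' >/dev/null; for i in 1; do python3 -m inch '[[0,-0.4,0,0,0,0,-1],[0,-0.8,0,0,0,0,-1],[0,-1,0,0,0,0,-1],[0,-1,0,0,0,0,-1]]'; done >/dev/null; python3 -m inch '[[0,-0.4,0,0,0,0,-1],[0,-0.8,0,0,0,0,-1],[0,-1,0,0,0,0,-1],[0,-1,0,0,0,0,-1]]' >/dev/null; python3 -m inch '[[0,-0.4,0,0,0,0,-1],[0,-0.8,0,0,0,0,-1],[0,-1,0,0,0,0,-1],[0,-1,0,0,0,0,-1]]' ; python3 -c "
from h import *
go(440,-330,190,83.7)"
```

```text
t: 22.48
ee_pos: [363.8, -219.9, 174.8]
orientation: [0.178, 3.136, 0.0]
ft_force: [0.6, 0.6, 0.3]
width: 87.6
grasp_force: 0.0
t22.5 shift [-0.587 -0.672 -0.101] turn [ 0.     0.    -0.004] yaw now 83.5 w87.6 g0.0
```

```bash
python3 -m inch '[[-0.3,-0.3,-0.1,0,0,0,-1],[-0.58,-0.67,-0.1,0,0,0,-1],[-0.58,-0.67,-0.1,0,0,0,-1],[-0.58,-0.67,-0.1,0,0,0,-1]]' ; cat > spare.py <<'E'
from h import *
import sys
np.set_printoptions(suppress=True,precision=1)
def spares(im,C):
    h=cv2.cvtColor(im,cv2.COLOR_BGR2HSV)
    red=cv2.inRange(h,(0,170,70),(5,255,255))|cv2.inRange(h,(174,170,70),(180,255,255))
    n,l,st,c=cv2.connectedComponentsWithStats(red); reds=[(c[i],st[i,4]) for i in range(1,n) if st[i,4]>80]
    w=cv2.inRange(h,(0,0,120),(179,45,255)); w=cv2.morphologyEx(w,cv2.MORPH_OPEN,np.ones((5,5))); n,l,st,c=cv2.connectedComponentsWithStats(w)
    for i in range(1,n):
        if 600<st[i,4]<9000:
            q=cv2.boxPoints(cv2.minAreaRect(np.argwhere(l==i)[:,::-1].astype(np.float32))); W=cast(C,q,30)[:,:2]
            e=[W[k]-W[k-1] for k in (0,1)]; print("white px",c[i],"area",st[i,4],"ctr",W.mean(0),"sides",[np.linalg.norm(v).round(1) for v in e],"ang",[np.degrees(np.arctan2(v[1],v[0])).round(1) for v in e])
    for p,a in reds: print("red",p,a,cast(C,p,18)[0])
C,im=snap("wrist",sys.argv[1]); spares(im,C)
E
python3 spare.py w10
```

```text
t: 22.98
ee_pos: [438.2, -327.1, 189.1]
orientation: [-0.173, -3.135, -0.003]
ft_force: [-0.3, -0.3, -0.2]
width: 87.8
grasp_force: 0.0
white px [295.4 130. ] area 2183 ctr [ 383.8 -303.2] sides [np.float64(47.8), np.float64(49.9)] ang [np.float64(-99.2), np.float64(170.4)]
white px [107.8 226.4] area 1134 ctr [ 474.5 -528.9] sides [np.float64(50.1), np.float64(107.6)] ang [np.float64(-171.7), np.float64(109.5)]
white px [216.8 241.6] area 1656 ctr [ 498.7 -405.7] sides [np.float64(54.1), np.float64(47.4)] ang [np.float64(-151.7), np.float64(123.7)]
red [241.2  21.3] 809 [ 275.1 -345.5   18. ]
red [434.4  94.4] 207 [ 364.1 -156.1   18. ]
red [ 65.3 152.6] 2109 [ 380.3 -554.9   18. ]
red [322.2 138.1] 194 [ 395.9 -275.1   18. ]
red [239.6 229.2] 232 [ 490.  -379.1   18. ]
```

View pics/w10.png

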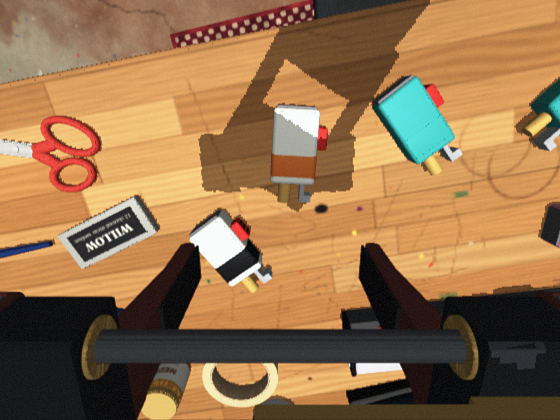

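Orange is at px (296,145), pointing away from the robot, yaw about −9°. Black is at (228,250), yaw about +30°. The WILLOW tin at (108,232) is clear of both. Taking orange.

```bash
python3 -c "
from h import *
go(388.7,-304,60,80.6)"
```

```text
t23.0 shift [0.338 0.113 0.862] turn [ 0.002 -0.003  0.069] yaw now 83.7 w87.8 g0.0
```

```bash
python3 -m inch '[[0.2,0.1,0.2,0,0,0.069,-1],[0.338,0.113,0.4,0,0,0.069,-1],[0.338,0.113,0.8,0,0,0.069,-1],[0.338,0.113,0.85,0,0,0.069,-1],[0.338,0.113,0.85,0,0,0.069,-1]]'; python3 spare.py w11;python3 -c "
from h import *
go(388.7,-304,-5,80.6)"
```

```text
t: 23.65
ee_pos: [389.5, -306.1, 63.2]
orientation: [-0.259, -3.13, -0.001]
ft_force: [0.9, -0.0, 1.1]
width: 87.8
grasp_force: 0.0
white px [280.8 217.1] area 4137 ctr [ 384.8 -303.4] sides [np.float64(48.6), np.float64(47.7)] ang [np.float64(-99.5), np.float64(168.8)]
white px [285.6 286.8] area 676 ctr [ 443.6 -314. ] sides [np.float64(23.7), np.float64(44.0)] ang [np.float64(169.0), np.float64(80.5)]
white px [187.5 374.4] area 1370 ctr [ 514.  -403.8] sides [np.float64(33.2), np.float64(53.2)] ang [np.float64(164.1), np.float64(80.5)]
red [237.6  47.2] 3194 [ 268.7 -312.5   18. ]
red [480.9 153.3] 483 [ 364.1 -156.4   18. ]
red [320.  220.5] 424 [ 395.5 -275.3   18. ]
red [  5.9 239. ] 355 [ 370.7 -515.3   18. ]
red [  6.3 277.1] 356 [ 401.9 -528.7   18. ]
t23.7 shift [0.013 0.017 0.46 ] turn [-0.001  0.002 -0.001] yaw now 80.5 w87.7 g0.0
```

```bash
python3 -m inch '[[0.005,0.015,0.2,0,0,0,-1],[0.005,0.015,0.4,0,0,0,-1],[0.005,0.015,0.45,0,0,0,-1],[0.005,0.015,0.45,0,0,0,1],[0.005,0.015,0.45,0,0,0,1],[0.005,0.015,0.45,0,0,0,1],[0.005,0.015,0.45,0,0,0,1],[0.005,0.015,0.45,0,0,0,1],[0.005,0.015,0.45,0,0,0,1],[0.005,0.015,0.45,0,0,0,1]]';python3 -m inch '[[0,0,-0.3,0,0,0,1],[0,0,-0.7,0,0,0,1],[0,0.1,-1,0,0,0,1],[0,0.1,-1,0,0,0,1]]'; python3 -c "
from h import *
P=np.array([442.5,287.5])-22*np.array([.994,-.107]); print(P);go(*P,145,83.8)"
```

```text
t: 24.95
ee_pos: [389.6, -305.5, -4.1]
orientation: [0.259, 3.129, -0.003]
ft_force: [-1.5, -2.4, 9.8]
width: 47.9
grasp_force: 30.0
t: 25.45
ee_pos: [393.1, -290.4, 148.0]
orientation: [0.259, 3.126, -0.005]
ft_force: [0.7, -0.1, -1.0]
width: 47.8
grasp_force: 29.9
[420.632 289.854]
t25.4 shift [0.455 3.846 0.007] turn [-0.004  0.007 -0.072] yaw now 80.5 w47.8 g29.9
```

```bash
python3 -m inch '[[0.04,0.35,0,0,0,-0.03,1],[0.08,0.7,0,0,0,-0.072,1],[0.118,1,0,0,0,-0.072,1],[0.118,1,0,0,0,-0.072,1]]' >/dev/null; python3 -m inch '[[0.03,0.35,0,0,0,0,1],[0.05,0.7,0,0,0,0,1],[0.08,1,0,0,0,0,1],[0.08,1,0,0,0,0,1]]' >/dev/null;python3 -m inch '[[0.03,0.35,0,0,0,0,1],[0.05,0.7,0,0,0,0,1],[0.08,1,0,0,0,0,1],[0.08,1,0,0,0,0,1]]';  python3 -c "
from h import *
P=np.array([442.5,287.5])-22*np.array([.994,-.107]); go(*P,40,83.8)"
```

```text
t: 26.95
ee_pos: [408.3, 162.9, 144.4]
orientation: [-0.167, -3.137, 0.0]
ft_force: [-0.7, -0.2, -0.9]
width: 47.8
grasp_force: 29.9
t26.9 shift [0.008 0.851 0.696] turn [-0.    -0.     0.002] yaw now 83.9 w47.8 g29.9
```

```bash
python3 -m inch '[[0.01,0.35,0,0,0,0,1],[0.01,0.7,0,0,0,0,1],[0.01,0.85,0,0,0,0,1],[0.01,0.85,0.3,0,0,0,1],[0.01,0.85,0.6,0,0,0,1],[0.01,0.85,0.69,0,0,0,1],[0.01,0.85,0.69,0,0,0,1]]';  python3 -c "
from h import *
P=np.array([442.5,287.5])-22*np.array([.994,-.107]); go(*P,1,83.8)"
```

```text
t: 27.82
ee_pos: [419.9, 287.6, 41.0]
orientation: [-0.173, -3.135, 0.002]
ft_force: [1.3, 0.2, -0.9]
width: 47.6
grasp_force: 29.9
t27.8 shift [-0.004  0.016  0.267] turn [-0.002 -0.002 -0.003] yaw now 83.7 w47.6 g29.9
```

```bash
python3 -m inch '[[-0.004,0.012,0.1,0,0,0,1],[-0.004,0.012,0.2,0,0,0,1],[-0.004,0.012,0.265,0,0,0,1],[-0.004,0.012,0.265,0,0,0,1],[-0.004,0.012,0.265,0,0,0,-0.5],[-0.004,0.012,0.265,0,0,0,-0.5],[-0.004,0.012,0.265,0,0,0,-0.5],[-0.004,0.012,0,0,0,0,-0.5],[-0.004,0.012,-0.4,0,0,0,-1],[-0.004,0.012,-0.7,0,0,0,-1]]'; cat > tray.py <<'E'
from h import *
import sys
np.set_printoptions(suppress=True,precision=1)
C,im=snap("wrist",sys.argv[1]); h=cv2.cvtColor(im,cv2.COLOR_BGR2HSV)
bands=dict(orange=((5,120,60),(16,255,255)),yellow=((18,120,80),(28,255,255)),green=((60,90,30),(90,255,255)))
w=cv2.inRange(h,(0,0,185),(179,45,255))
for k,(a,b) in bands.items():
    n,l,st,c=cv2.connectedComponentsWithStats(cv2.inRange(h,a,b))
    for i in range(1,n):
        if st[i,4]>300:
            W=cast(C,c[i],34)[0]
            if W[1]>130: print(k,c[i],st[i,4],W,st[i,2:4])
E
python3 tray.py w12; python3 -c "
from h import *
go(440,-330,190,83.7)"
```

```text
t: 29.08
ee_pos: [421.1, 290.9, 148.9]
orientation: [0.171, 3.136, 0.002]
ft_force: [1.1, 1.4, -0.4]
width: 82.7
grasp_force: 0.0
orange [274.3  85.6] 50246 [323.3 298.   34. ] [560 222]
orange [438.4 223.7] 2834 [468.1 444.1  34. ] [121  78]
orange [263.6 222.8] 547 [448.2 273.   34. ] [37 23]
orange [205.9 404.6] 2521 [671.1 175.4  34. ] [131  57]
orange [358.8 390.9] 1217 [670.3 358.3  34. ] [182  42]
yellow [398.3  32. ] 682 [293.2 404.9  34. ] [148  33]
yellow [437.3  39. ] 340 [302.  437.2  34. ] [59 15]
yellow [362.2  59.8] 1742 [311.1 374.4  34. ] [178  41]
yellow [395.5 104.6] 7562 [350.7 402.4  34. ] [166  86]
yellow [126.2  99.7] 1082 [320.7 167.6  34. ] [51 40]
yellow [232.2 116.7] 1897 [345.  257.7  34. ] [87 47]
yellow [103.3 142.1] 4286 [354.2 137.6  34. ] [166  59]
yellow [433.4 193.5] 1318 [436.4 438.2  34. ] [62 40]
yellow [358.8 220.7] 1084 [456.3 366.3  34. ] [53 29]
yellow [285.  225.6] 421 [453.4 293.6  34. ] [28 21]
yellow [433.8 271.1] 2995 [520.3 441.3  34. ] [71 65]
yellow [458.6 354.1] 402 [629.5 472.5  34. ] [22 62]
yellow [273.  380.4] 5786 [643.5 259.5  34. ] [246  41]
yellow [416.8 410. ] 5177 [707.6 426.8  34. ] [318  23]
green [205.1 323.9] 416 [557.9 194.8  34. ] [40 18]
green [350.2 324.8] 364 [576.6 352.4  34. ] [46 17]
t29.1 shift [-0.562 -4.113 -0.261] turn [0.008 0.009 0.001] yaw now 83.8 w85.7 g0.0
```

Orange is consistent with the middle left pocket. Now black.

```bash
python3 -m inch '[[0,-0.4,-0.1,0,0,0,-1],[0,-0.8,-0.2,0,0,0,-1],[0,-1,-0.2,0,0,0,-1],[0,-1,-0.2,0,0,0,-1]]' >/dev/null; python3 -m inch '[[0,-0.4,0,0,0,0,-1],[0,-0.8,0,0,0,0,-1],[0,-1,0,0,0,0,-1],[0,-1,0,0,0,0,-1]]' >/dev/null; python3 -m inch '[[-0.1,-0.4,0,0,0,0,-1],[-0.2,-0.8,0,0,0,0,-1],[-0.4,-1,0,0,0,0,-1],[-0.4,-1,0,0,0,0,-1]]' >/dev/null; python3 -m inch '[[-0.1,-0.4,0,0,0,0,-1],[-0.2,-0.8,0,0,0,0,-1],[-0.4,-1,0,0,0,0,-1],[-0.4,-1,0,0,0,0,-1]]';python3 spare.py w13; python3 -c "
from h import *
go(500,-404,100,120)"
```

```text
t: 31.12
ee_pos: [476.6, -318.8, 176.0]
orientation: [0.172, 3.136, 0.0]
ft_force: [-0.4, -0.2, -0.2]
width: 88.0
grasp_force: 0.0
white px [ 86.8 204.9] area 1630 ctr [ 476.7 -528.3] sides [np.float64(49.8), np.float64(107.2)] ang [np.float64(-171.0), np.float64(109.9)]
white px [201.  214.7] area 1898 ctr [ 498.9 -405.7] sides [np.float64(54.0), np.float64(46.5)] ang [np.float64(-150.8), np.float64(123.2)]
red [434.   52.5] 240 [ 363.8 -155.8   18. ]
red [ 39.2 118.2] 2511 [ 381.4 -554.2   18. ]
red [226.  201.7] 253 [ 490.3 -378.9   18. ]
t31.2 shift [-0.227 -0.558  0.504] turn [ 0.002 -0.001 -0.805] yaw now 83.8 w88.1 g0.0
```

```bash
python3 -m inch '[[0,-0.1,0,0,0,0.22,-1],[-0.05,-0.2,0,0,0,0.44,-1],[-0.1,-0.3,0,0,0,0.66,-1],[-0.2,-0.5,0,0,0,0.88,-1],[-0.2,-0.5,0,0,0,1,-1]]' >/dev/null;  python3 -m inch '[[0,0,0,0,0,0.22,-1],[0,0,0,0,0,0.44,-1],[0,0,0,0,0,0.66,-1],[0,0,0,0,0,0.88,-1],[0,0,0,0,0,1,-1]]' >/dev/null;  python3 -m inch '[[0,0,0,0,0,0.22,-1],[0,0,0,0,0,0.44,-1],[0,0,0,0,0,0.66,-1],[0,0,0,0,0,0.88,-1],[0,0,0,0,0,1,-1]]'; python3 -c "
from h import *
go(503,-403,100,-60); print(ctrl.get_obs()['qpos'])"
```

```text
t: 33.05
ee_pos: [496.2, -393.4, 176.2]
orientation: [-2.963, -1.039, 0.001]
ft_force: [-0.0, -0.7, 0.0]
width: 88.1
grasp_force: 0.0
t33.0 shift [-0.005  0.079  0.508] turn [-0.003  0.     0.192] yaw now -51.4 w88.1 g0.0
[-6.89270503e-01  4.59885256e-01  1.62576815e+00  3.81403431e-04
  1.05789720e+00  2.06952068e-01]
```

```bash
python3 -m inch '[[0,0.08,0.3,0,0,0.19,-1],[0,0.08,0.5,0,0,0.19,-1],[0,0.08,0.5,0,0,0.19,-1]]'; python3 spare.py w14; python3 -c "
from h import *
print(proj(cam('wrist'),[(503,-403,30),(490,-379,18)]))"
```

```text
t: 33.42
ee_pos: [502.3, -402.1, 99.0]
orientation: [-3.027, -0.82, 0.006]
ft_force: [0.4, -0.5, 0.2]
width: 88.0
grasp_force: 0.0
white px [279.1 143.5] area 1001 ctr [ 553.8 -374.7] sides [np.float64(29.5), np.float64(44.6)] ang [np.float64(29.0), np.float64(-59.7)]
white px [284.2 211.3] area 3012 ctr [ 501.  -405.4] sides [np.float64(46.2), np.float64(45.0)] ang [np.float64(29.0), np.float64(-59.6)]
white px [346.7 285.4] area 707 ctr [ 474.6 -493.7] sides [np.float64(35.1), np.float64(46.6)] ang [np.float64(110.2), np.float64(25.3)]
red [249.9 202.2] 334 [ 490.5 -377.8   18. ]
red [353.7 378.3] 1095 [ 378.3 -561.1   18. ]
[[280.31300945 208.50557408]
 [248.70449576 203.25015202]]
```

View pics/w14.png

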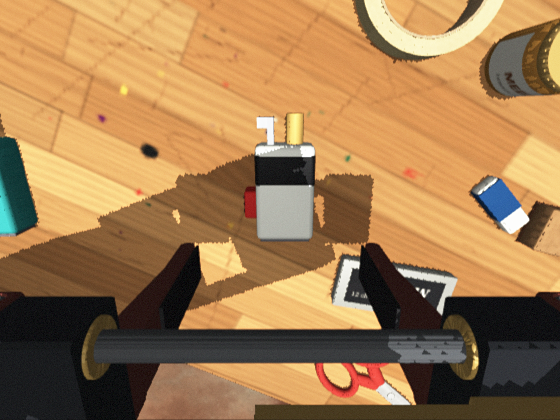

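Black is aligned at px (285,200) with its button on the left. The tin at (395,285) is clear of the finger's landing spot. Descending.

```bash
python3 -c "
from h import *
go(506,-402.5,-5,-60.5)"
```

```text
t33.5 shift [0.018 0.006 0.706] turn [-0.004  0.001  0.018] yaw now -59.7 w87.5 g0.0
```

```bash
python3 -m inch '[[0.018,0.005,0.3,0,0,0.015,-1],[0.018,0.005,0.6,0,0,0.015,-1],[0.018,0.005,0.7,0,0,0.015,-1],[0.018,0.005,0.7,0,0,0.015,1],[0.018,0.005,0.7,0,0,0.015,1],[0.018,0.005,0.7,0,0,0.015,1],[0.018,0.005,0.7,0,0,0.015,1],[0.018,0.005,0.7,0,0,0.015,1],[0.018,0.005,0.7,0,0,0.015,1],[0.018,0.005,0.7,0,0,0.015,1]]';python3 -m inch '[[0,0,-0.3,0,0,0,1],[0,0,-0.7,0,0,0,1],[0,0,-1,0,0,0,1],[0,0,-1,0,0,0,1]]'; python3 -c "
from h import *
P=np.array([433,202])-22*np.array([.994,-.107]); print(P);go(*P,145,-96.2)"
```

```text
t: 34.72
ee_pos: [507.9, -406.9, -1.8]
orientation: [3.035, 0.8, 0.003]
ft_force: [0.6, -2.6, 8.0]
width: 48.1
grasp_force: 29.9
t: 35.22
ee_pos: [508.4, -407.0, 150.7]
orientation: [3.032, 0.799, 0.007]
ft_force: [0.0, -0.4, -1.5]
width: 47.7
grasp_force: 29.9
[411.132 204.354]
t35.2 shift [ 1.443 -3.866  0.016] turn [ 0.007 -0.006  0.794] yaw now -60.5 w47.7 g29.9
```

```bash
python3 -m inch '[[0.1,-0.3,0,0,0,0.2,1],[0.2,-0.6,0,0,0,0.4,1],[0.35,-0.9,0,0,0,0.6,1],[0.37,-1,0,0,0,0.794,1],[0.37,-1,0,0,0,0.794,1]]'; python3 -c "
from h import *
go(411.1,204.4,145,-96.2)"
```

```text
t: 35.85
ee_pos: [479.7, -245.9, 145.1]
orientation: [-3.136, 0.165, 0.004]
ft_force: [-0.0, -0.0, -1.0]
width: 47.7
grasp_force: 29.9
t35.9 shift [-0.77  -2.938  0.006] turn [-0.001  0.004  0.004] yaw now -96.0 w47.7 g29.9
```

```bash
python3 -m inch '[[-0.1,-0.35,0,0,0,0,1],[-0.2,-0.7,0,0,0,0,1],[-0.26,-1,0,0,0,0,1],[-0.26,-1,0,0,0,0,1]]' >/dev/null; python3 -m inch '[[-0.1,-0.35,0,0,0,0,1],[-0.2,-0.7,0,0,0,0,1],[-0.26,-1,0,0,0,0,1],[-0.26,-1,0,0,0,0,1]]'; python3 -c "
from h import *
go(411.1,204.4,40,-96.2)"
```

```text
t: 36.85
ee_pos: [436.4, 60.3, 146.2]
orientation: [3.137, -0.162, 0.0]
ft_force: [0.2, 0.3, -0.5]
width: 47.6
grasp_force: 29.9
t36.9 shift [-0.267 -0.938  0.708] turn [ 0.    -0.     0.006] yaw now -95.9 w47.6 g29.9
```

```bash
python3 -m inch '[[-0.1,-0.35,0,0,0,0.005,1],[-0.2,-0.7,0,0,0,0.005,1],[-0.267,-0.938,0,0,0,0.005,1],[-0.267,-0.938,0.3,0,0,0.005,1],[-0.267,-0.938,0.6,0,0,0.005,1],[-0.267,-0.938,0.7,0,0,0.005,1],[-0.267,-0.938,0.7,0,0,0.005,1]]'; python3 -c "
from h import *
go(411.1,204.4,3,-96.2)"
```

```text
t: 37.72
ee_pos: [411.5, 202.3, 40.8]
orientation: [3.135, -0.177, -0.003]
ft_force: [0.8, -0.1, -1.3]
width: 47.6
grasp_force: 29.9
t37.7 shift [-0.004 -0.014  0.252] turn [ 0.002  0.002 -0.006] yaw now -96.5 w47.6 g29.9
```

```bash
python3 -m inch '[[0,-0.012,0.1,0,0,0,1],[0,-0.012,0.2,0,0,0,1],[0,-0.012,0.25,0,0,0,1],[0,-0.012,0.25,0,0,0,1],[0,-0.012,0.25,0,0,0,-0.5],[0,-0.012,0.25,0,0,0,-0.5],[0,-0.012,0.25,0,0,0,-0.5],[0,-0.012,0,0,0,0,-0.5],[0,-0.012,-0.4,0,0,0,-0.5],[0,-0.012,-0.8,0,0,0,-0.5]]'; python3 -c "
from h import *
go(440,290,240,-96.2)"
```

```text
t: 38.98
ee_pos: [411.0, 205.0, 163.2]
orientation: [3.136, -0.176, -0.001]
ft_force: [1.8, 1.1, 0.3]
width: 65.8
grasp_force: 0.0
t39.0 shift [ 0.128 -0.584 -0.512] turn [ 0.     0.001 -0.005] yaw now -96.4 w65.8 g0.0
```

```bash
python3 -m inch '[[0.2,-0.2,-0.2,0,0,0,-1],[0.4,-0.5,-0.45,0,0,0,-1],[0.53,-0.6,-0.45,0,0,0,-1],[0.53,-0.6,-0.45,0,0,0,-1]]'; sed -e 's/,30)\[:,:2\]/,34)[:,:2]/' -e 's/,18)\[0\]/,20)[0]/' -e 's/(0,0,120),(179,45,255)/(0,0,120),(40,45,255)/' spare.py > t2.py; python3 t2.py w15
```

```text
t: 39.48
ee_pos: [501.6, 286.6, 229.4]
orientation: [-3.136, 0.176, -0.002]
ft_force: [-0.0, -0.6, -0.1]
width: 87.7
grasp_force: 0.0
white px [212.3 142.1] area 1247 ctr [550.5 360.6] sides [np.float64(42.3), np.float64(40.9)] ang [np.float64(-10.9), np.float64(-96.4)]
white px [360.2 144.2] area 1212 ctr [528.  191.4] sides [np.float64(40.2), np.float64(42.2)] ang [np.float64(-3.2), np.float64(-96.4)]
white px [220.1 243.5] area 843 ctr [423.2 372.7] sides [np.float64(37.4), np.float64(37.7)] ang [np.float64(-10.3), np.float64(-96.4)]
red [528.5  34.1] 81 [625.1   0.4  20. ]
red [188.  137.7] 155 [557.3 391.3  20. ]
red [334.9 139.8] 183 [535.2 217.3  20. ]
red [495.8 149.2] 193 [502.3  25.3  20. ]
red [486.9 231.1] 244 [395.9  27.9  20. ]
red [264.9 233.6] 138 [424.9 315.6  20. ]
red [197.4 237. ] 126 [430.  404.1  20. ]
red [331.3 235.9] 167 [411.9 229.6  20. ]
```

```bash
python3 - <<'E'
from h import *
np.set_printoptions(suppress=True,precision=1)
D,im=snap("side","d15"); h=cv2.cvtColor(im,cv2.COLOR_BGR2HSV)
r=cv2.inRange(h,(0,170,70),(6,255,255))|cv2.inRange(h,(174,170,70),(180,255,255)); n,l,st,c=cv2.connectedComponentsWithStats(r)
reds=[(c[i],st[i,4]) for i in range(1,n) if st[i,4]>15]
for k,b in dict(L0=(412,235),L1=(425,320),L2=(432,408),R2=(557,395),stored=(537,222)).items():
    p=proj(D,[(*b,19),(*b,27)]); q=min(reds,key=lambda v:np.linalg.norm(v[0]-p[0])); print(k,"expected z19",p[0],"z27",p[1],"seen",q)
S,a=snap("scene","s15"); hs=cv2.cvtColor(a,cv2.COLOR_BGR2HSV); m=cv2.inRange(hs,(108,120,40),(125,255,255)); n,l,st,c=cv2.connectedComponentsWithStats(m)
print([c[i].round() for i in range(1,n) if st[i,4]>15])
go(657,-148,160,-96)
E
```

```text
L0 expected z19 [313.2 305.2] z27 [313.3 302.2] seen (array([313.7, 302. ]), np.int32(35))
L1 expected z19 [303.  325.3] z27 [303.2 322.1] seen (array([303.8, 321.9]), np.int32(34))
L2 expected z19 [294.  349.9] z27 [294.2 346.5] seen (array([295.3, 346.2]), np.int32(61))
R2 expected z19 [234.2 338.2] z27 [234.2 334.9] seen (array([235.4, 334.5]), np.int32(57))
stored expected z19 [261.1 296.3] z27 [261.2 293.3] seen (array([261.8, 293.1]), np.int32(30))
[array([371., 143.]), array([310., 177.]), array([341., 199.]), array([374., 405.])]
t39.6 shift [1.4 2.7 0.5] turn [ 0.  0. -0.] yaw now -96.4 w88.0 g0.0
```

Every button shows the same offset in the side view as the stored cartridge's, so all five cartridges are seated. The valve ball is still in the shut position. Now purge.

```bash
python3 -m inch '[[0.15,0.25,0,0,0,-0.22,-1],[0.3,0.5,0,0,0,-0.44,1],[0.45,0.75,0,0,0,-0.66,1],[0.6,1,0,0,0,-0.88,1],[0.6,1,0,0,0,-1,1]]'; python3 -c "
from h import *
go(656.8,-147.7,160,-6)"
```

```text
t: 40.25
ee_pos: [572.7, 123.4, 228.5]
orientation: [2.965, 1.038, -0.002]
ft_force: [-0.0, -0.2, -0.1]
width: 51.0
grasp_force: 0.0
t40.2 shift [-0.688  1.762  0.457] turn [-1.00e-03  2.00e-03 -1.01e+00] yaw now -51.4 w51.0 g0.0
```

```bash
python3 -m inch '[[-0.1,0.25,0,0,0,-0.22,1],[-0.2,0.5,0,0,0,-0.44,1],[-0.3,0.75,0,0,0,-0.66,1],[-0.4,1,0,0,0,-0.88,1],[-0.4,1,0,0,0,-1,1]]'>/dev/null; python3 -c "
from h import *
go(656.8,-147.7,160,-6)"
```

```text
t40.9 shift [-0.745  0.339  0.456] turn [-0.002  0.001 -0.009] yaw now -6.4 w2.3 g0.0
```

```bash
python3 -m inch '[[-0.3,0.15,0,0,0,0,1],[-0.6,0.3,0,0,0,0,1],[-0.745,0.339,0.1,0,0,0,1],[-0.745,0.339,0.4,0,0,0,1],[-0.745,0.339,0.5,0,0,0,1],[-0.745,0.339,0.5,0,0,0,1]]'; python3 - <<'E'
from h import *
np.set_printoptions(suppress=True,precision=1)
S,im=snap("scene","s16"); h=cv2.cvtColor(im,cv2.COLOR_BGR2HSV)
for n in ("scene","wrist"):
    C,im=snap(n,n+"16"); h=cv2.cvtColor(im,cv2.COLOR_BGR2HSV)
    k,l,st,c=cv2.connectedComponentsWithStats(cv2.inRange(h,(22,180,150),(32,255,255)))
    for i in range(1,k):
        if st[i,4]>40: print(n,c[i],st[i],cast(C,c[i],68))
go(656.8,-147.7,55,-6)
E
```

```text
t: 41.62
ee_pos: [656.2, -143.9, 152.5]
orientation: [-2.34, -2.092, 0.003]
ft_force: [0.9, -0.5, 0.5]
width: 0.3
grasp_force: 0.0
t41.8 shift [-0.  -0.   0.7] turn [ 0.  0. -0.] yaw now -6.4 w0.6 g0.0
```

```bash
python3 -m inch '[[-0.03,0,0.3,0,0,0,1],[-0.03,0,0.6,0,0,0,1],[-0.03,0,0.66,0,0,0,1],[-0.03,0,0.66,0,0,0,1]]'; python3 -m inch '[[0,0,0.02,0,0,0,1],[0,0,0.04,0,0,0,1],[0,0,0.04,0,0,0,1]]'
```

```text
t: 42.28
ee_pos: [658.0, -149.3, 56.1]
orientation: [2.342, 2.093, 0.001]
ft_force: [-0.5, -1.0, -0.2]
width: 0.6
grasp_force: 0.0
t: 42.65
ee_pos: [657.5, -149.4, 49.5]
orientation: [2.342, 2.093, 0.001]
ft_force: [0.0, -0.4, -1.1]
width: 0.5
grasp_force: 0.0
```

```bash
python3 -m inch '[[0,0,0.02,0,0,0,1],[0,0,0.02,0,0,0,1],[0,0,0.02,0,0,0,1]]'; python3 -m inch '[[0,0,0.02,0,0,0,1],[0,0,0.02,0,0,0,1],[0,0,0.02,0,0,0,1]]'
```

```text
t: 43.02
ee_pos: [657.6, -149.4, 46.3]
orientation: [2.342, 2.093, 0.001]
ft_force: [1.8, -0.3, 3.0]
width: 0.7
grasp_force: 1.0
t: 43.4
ee_pos: [657.6, -149.4, 43.2]
orientation: [2.342, 2.093, 0.001]
ft_force: [2.1, -1.1, 3.3]
width: 0.4
grasp_force: 1.9
```

```bash
python3 -m inch '[[0,0,0.015,0,0,0,1],[0,0,0.015,0,0,0,1],[0,0,0.015,0,0,0,1]]'; python3 -m inch '[[0,0,0.015,0,0,0,1],[0,0,0.015,0,0,0,1],[0,0,0.015,0,0,0,1]]'
```

```text
t: 43.78
ee_pos: [657.6, -149.4, 41.4]
orientation: [2.342, 2.093, 0.001]
ft_force: [-0.2, 0.1, 8.2]
width: 0.4
grasp_force: 4.2
t: 44.15
ee_pos: [657.8, -149.4, 41.1]
orientation: [2.342, 2.093, 0.001]
ft_force: [-4.7, 1.5, 21.9]
width: 0.8
grasp_force: 11.3
```

Bottomed out: 22 N with no further travel. Hold for over a second, then let go and retreat.

```bash
python3 -m inch '[[0,0,0,0,0,0,1],[0,0,0,0,0,0,1],[0,0,0,0,0,0,1],[0,0,0,0,0,0,1],[0,0,0,0,0,0,1],[0,0,0,0,0,0,1],[0,0,0,0,0,0,1],[0,0,0,0,0,0,1],[0,0,0,0,0,0,1],[0,0,0,0,0,0,1]]'; python3 -m inch '[[0,0,-0.1,0,0,0,1],[0,0,-0.5,0,0,0,1],[0,0,-0.9,0,0,0,1],[0,-0.3,-1,0,0,0,1],[0,-0.5,-1,0,0,0,1],[0,-0.5,-1,0,0,0,1],[0,-0.5,-1,0,0,0,1]]'; python3 - <<'E'
from h import *
np.set_printoptions(suppress=True,precision=1)
S,a=snap("scene","s17"); hs=cv2.cvtColor(a,cv2.COLOR_BGR2HSV); m=cv2.inRange(hs,(108,120,40),(125,255,255)); n,l,st,c=cv2.connectedComponentsWithStats(m)
print([c[i].round() for i in range(1,n) if st[i,4]>15])
for f in ("s9","s17"):
    h=cv2.cvtColor(cv2.imread(f"pics/{f}.png"),cv2.COLOR_BGR2HSV); m=cv2.inRange(h,(20,180,140),(32,255,255)); m[:200]=0;m[245:]=0;m[:,:300]=0;m[:,340:]=0
    ys,xs=np.nonzero(m); print(f,len(xs),xs.mean() if len(xs) else 0,ys.mean() if len(ys) else 0)
D,im=snap("side","d17"); h=cv2.cvtColor(im,cv2.COLOR_BGR2HSV)
r=cv2.inRange(h,(0,170,70),(6,255,255))|cv2.inRange(h,(174,170,70),(180,255,255)); n,l,st,c=cv2.connectedComponentsWithStats(r)
print([c[i] for i in range(1,n) if st[i,4]>15 and c[i][1]>280])
E
```

```text
t: 45.4
ee_pos: [657.8, -149.4, 41.1]
orientation: [2.342, 2.093, 0.001]
ft_force: [-5.6, 0.6, 21.8]
width: 0.7
grasp_force: 11.2
t: 46.28
ee_pos: [583.3, -141.0, 188.2]
orientation: [-2.343, -2.093, 0.0]
ft_force: [-0.6, 0.1, 0.7]
width: 0.6
grasp_force: 0.0
[array([371., 143.]), array([310., 178.]), array([341., 199.]), array([374., 405.])]
s9 0 0 0
s17 1 314.0 218.0
[array([262.1, 293.3]), array([313.4, 301.5]), array([303.8, 321.7]), array([235.1, 335. ]), array([295.5, 345.8]), array([382.8, 414.3]), array([335.8, 417.5])]
```

All cartridges are unmoved, the valve is shut and the hand is clear, so I hand in.

```bash
python3 -c "
from workcell import ctrl
print(ctrl.close_job())"
```

```text
the job is handed in; nothing more can be done
None
```

The job is handed in, with no verdict returned: the valve is shut, the green, yellow, orange and black cartridges are stowed beside the one already in the tray, and the purge button was held down for over a second and let go (its return was not confirmed on camera); the tin was never approached.

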